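Centre-punch the marked bracket in the arbor press

TASK

One of the three aluminium brackets has been marked out with a white cross on a blue spot. Lay it flat on the bed of the arbor press, clear of the punch, slide it along the bed until the centre of the cross is right under the punch tip, and pull the lever down until the punch presses firmly into the cross. Let the lever go back up, slide the bracket out from under the punch, and set it down gently in the blue tray, flat and cross upwards; never let the punch press anywhere but the cross, do not lift the bracket while the cross is under the punch, and leave everything else on the bench where it is.

Things in the scene. Friction and masses are not known exactly. Their poses are not given: they have to be found in the camera images.
- mark (a point): Centre of the white cross (22 mm lines on a blue 30 mm disc) on the top face of the marked bracket's leg: on the leg's centre line, 28 mm from its free end, 5 mm above its underside. x points along the leg from the upstand to the free end, z up off the top face. The bracket starts flat on the bench, leg down, upstand up; which of the three places it has changes.
- upstand (a point): Centre of the marked bracket's upstand, half-way up: 17.5 mm above the leg's underside, 89.5 mm from the mark towards -x of the bracket; axes as mark. The bracket is a bare aluminium L, 0.11 kg: leg 120 mm long (x), 50 wide (y), 5 thick; upstand at its -x end 5 thick, 50 wide, its top 35 above the underside. Pinch the upstand across its 50 mm from above.
- plain_1: A second bracket of the same shape with no cross on it. Origin under the middle of its leg, same axes. Leave it.
- plain_2: A third bracket like plain_1. Leave it.
- press: Green arbor press bolted to the bench. Origin on the bench straight below the punch tip; z up, throat open to -x, lever on the -y side. Column 70 to 130 mm behind the punch (+x), 44 wide. Head: x -46 to 130, y -29 to 29, 175 to 250 mm above the bench. With the bracket entering from the +y side, upstand outermost, the gripper stays clear of head and lever.
- bed (a point): Centre of the flat steel bed plate, on its top, 50 mm above the bench, right below the punch tip. Axes as press. The plate measures 130 mm (x) by 160 mm (y). A bracket with its leg across the bed along y and its mark up to 30 mm short of the punch stays on it when let go.
- ram: The square ram (24 mm) with the centre punch held in its lower end. Origin at the punch's pointed tip; punch 10 mm in diameter, 30 mm showing below a 20 mm collar. With the lever up the tip is 17 mm above the bed, 12 mm above the top of a bracket lying on it. The lever drives it straight down, 15.5 mm per rad.
- lever (a joint): Press lever, rad: 0 fully up (35 degrees above level, pointing to the press's -x), grows as it is pulled down, stop at 0.88. The punch meets a bracket on the bed at about 0.78. A spring takes it back up; 3 to 7 N down at the knob moves it, a few N more presses the punch in.
- lever_knob (a point): Centre of the black ball knob (32 mm diameter) at the end of the lever, 190 mm from the pivot. Its bar, 14 mm thick, runs back to the pivot.
- lever_pivot (a point): Fixed axis of the lever, at x 28, y -52 mm of the press, 205 mm above the bench; axes as press. The axis runs along the press's y: the knob swings in an upright plane along the press's x, from 109 mm above the pivot to about 50 mm below it.
- tray_floor (a point): Centre of the inner floor of the blue tray for finished parts, fixed on the bench: outside 200 (x) by 155 (y) mm, walls 5 mm thick and 22 mm high, floor 5 mm above the bench. z up.
- hammer: Hammer with wooden handle lying on the bench, 260 mm long. Leave it.
- marking_fluid: Small bottle of marking fluid, 52 mm diameter, 105 mm high, upright. Leave it.
- rule: Steel rule, 300 x 28 x 4 mm, flat on the bench. Leave it.
- scissors: Scissors with blue handles, 220 mm long, lying flat. Leave them.
- oil_tin: Red tin, 64 mm diameter, 85 mm high, upright. Leave it.
Mind the look-alikes: they are no part of the job. What is shaped like the part that bears mark but pink or yellow is not meant.

How it is judged (in metres and radians):
On the way, in this order (a step that is already met when the one before it is completed fails the run):
1. the marked bracket lies flat on the press bed with the cross still 12 to 90 mm away from the punch tip, seen from above (angle between mark's own z axis and vertical below 0.05 rad and height (world z) of mark between 0.052 and 0.058 m and horizontal distance between mark and ram between 0.012 and 0.09 m), for 0.2 s.
2. the bracket has been slid along the bed until the cross is within 3 mm of the punch tip, seen from above, still flat on the bed, lever up (angle between mark's own z axis and vertical below 0.05 rad and height (world z) of mark between 0.052 and 0.058 m and horizontal distance between mark and ram below 0.003 m and value of joint lever below 0.15 rad), for 0.3 s.
3. the punch presses into the cross with more than 8 N, within 3 mm of its centre (angle between mark's own z axis and vertical below 0.05 rad and height (world z) of mark between 0.052 and 0.058 m and horizontal distance between mark and ram below 0.003 m and contact force between ram and bracket above 8 N), for 0.1 s.
4. the lever is back up and the bracket still flat on the bed, slid out until the cross is 18 to 100 mm from the punch tip (angle between mark's own z axis and vertical below 0.05 rad and height (world z) of mark between 0.052 and 0.058 m and value of joint lever below 0.1 rad and horizontal distance between mark and ram between 0.018 and 0.1 m), for 0.1 s.
5. the bracket is lowered into the tray: still held, it is over the tray floor and less than 12 mm above it (contact force between the fingers and bracket above 0.5 N and z of mark in the frame of tray_floor between 0 and 0.017 m and x of mark in the frame of tray_floor between -0.095 and 0.095 m and y of mark in the frame of tray_floor between -0.0725 and 0.0725 m), for 0.05 s.
At the end, for the whole second after the job is handed in: The marked bracket lies at rest, flat (within 0.06 rad) and cross upwards, on the floor inside the blue tray; the lever is back up (under 0.1 rad); the two plain brackets are within 20 mm and the hammer, bottle, rule, scissors and tin within 30 mm of where they started (angle between mark's own z axis and vertical below 0.06 rad and z of mark in the frame of tray_floor between 0.002 and 0.009 m and x of mark in the frame of tray_floor between -0.095 and 0.095 m and y of mark in the frame of tray_floor between -0.0725 and 0.0725 m and x of upstand in the frame of tray_floor between -0.095 and 0.095 m and y of upstand in the frame of tray_floor between -0.0725 and 0.0725 m and linear speed of bracket below 0.02 m/s and value of joint lever below 0.1 rad and distance of each of plain_1, plain_2 from where it was at the start of the episode below 0.02 m and distance of each of hammer, marking_fluid, rule, scissors, oil_tin from where it was at the start of the episode below 0.03 m); the robot touches nothing.
It fails at once if the punch presses on the marked bracket (over 3 N) more than 4.5 mm from the centre of the cross (contact force between ram and bracket above 3 N and horizontal distance between mark and ram above 0.0045 m).
It fails at once if the bracket is lifted more than 6 mm off the bed while the cross is within 15 mm of the punch tip, seen from above (horizontal distance between mark and ram below 0.015 m and height (world z) of mark above 0.061 m).
It fails at once if a plain bracket is moved more than 20 mm (distance of any of plain_1, plain_2 from where it was at the start of the episode above 0.02 m).
It fails at once if the hammer, bottle, rule, scissors or tin is moved more than 30 mm or the bottle or tin knocked over (distance of any of hammer, marking_fluid, rule, scissors, oil_tin from where it was at the start of the episode above 0.03 m or angle between any of marking_fluid, oil_tin's own z axis and vertical above 0.5 rad).
It also fails if it takes over 72 s, if anything falls off the work surface, if the arm or the gripper's body presses on something with over 40 N, if the wrist force passes 120 N, or if a joint passes its speed limit or range.

ROBOT

A 6-joint arm with a two-finger parallel gripper is mounted at the origin on the work surface. World frame = base frame: x ahead of the robot, y to its left, z up, the work surface at z = 0. Lengths are in mm, angles in rad, forces in N, time in s.
With the tool pointing down it reaches from about 300 to 775 mm from the base axis. Payload 14.6 kg.
Tool frame: the origin (TCP) lies at the very end of the fingers, on their centre line; the grasp point (between the pads) lies 19 mm behind it; y points along the fingers, z is the direction in which the jaws open and shut, and the axes are right-handed (so a half turn about y gives the same grasp; the last joint's range is limited). The gripper opens to 94 mm and grips with 3 to 60 N. Pads are 16 mm wide; open, the fingers measure 119 mm over their backs; the gripper's body (75 mm by 177 mm) begins 78 mm behind the grasp point.
Start: joints at [1.228, 0.3, 1.521, -0, 1.321, -0.067], TCP at [149.772, 529.205, 205.446] pointing down, gripper open.
Joint ranges: [-3.03, 3.03], [-0.79, 2.21], [0.23, 2.52], [-1.04, 4.18], [0, 3.07], [-2.55, 2.55]. Speed limits (rad/s): [2.22, 2.22, 2.57, 3.14, 3.14, 3.14].

INTERFACE

Orientations are given as [roll, pitch, yaw] about the fixed x, y, z axes, in that order (R = Rz(yaw) Ry(pitch) Rx(roll)).
In Python, from cell import monitor, optics, manip gives the robot as it stands.
- The arm moves only by the shell command python3 -m creep 'ROWS' [FORCE]. ROWS is JSON, a list of rows, each an object of numbers: "tx", "ty", "tz": the shift along the tool's x, y, z scaled (see below); "turn": the turn about the tool's y scaled (see below); "fingers": the finger opening in mm, from 0 to 94. In form: [{"tx": .., "ty": .., "tz": .., "turn": .., "fingers": ..}, ...]. A call has 1 to 20 rows; each row is the pose to reach, as a shift and turn from the pose measured when the call began, along the tool's axes at that moment, turning the shorter way round; what a row does not reach only later rows make up. The controller multiplies each number of a shift by 200 mm and each number of a turn by pi rad. A row lasts 1/10 s, in which the tool goes at most 50 mm and 8.59 degrees, less where a joint would pass 70% of its speed; a pose out of reach is approached as far as the arm can. A call with a number of a shift or a turn outside -1 to 1 is refused whole. A call with a gripper value outside its range is refused whole. The fingers move at their own pace and stop on an object; FORCE is the grip in N (left out, the last holds). Time passes only in rows, so rows that repeat a pose let the fingers close. It gives the time, the measured TCP pose, the force and the opening at its end, in the units of the state.
- monitor.read_state(): the state, without advancing time (a new reading comes with each control period).
- optics.camera(name): name is "side" or "top" or "wrist"; returns a dict with "frame" (480x640x3 uint8, red, green, blue), "range_z" (480x640 float32, mm along the optical axis (not along the pixel's ray), 0 where there is no reading), "fx", "fy", "cx", "cy" (pixels), "R" (3x3) and "t" (3): a world point X has camera coordinates R X + t; the wrist camera has in their place "mount" (4x4, takes a point from camera to tool coordinates, whose origin is the TCP and whose axes are the tool frame's). Camera axes: x right, y down, z forward; pixel columns grow to the right and rows downward; lengths in mm; the calibration is good to about 2 mm. A picture is of the moment at which its call begins: read the wrist's pose just before it.
- manip.sign_off(): hands the job in, once; it reports no verdict.
The state is a dict: "clock": time; "joints": joint angles; "qd": joint speeds; "effort": joint torques, N m; "eef_pos": TCP position; "eef_rot": TCP orientation; "wrist_force": force on the tool from outside, world axes, zero at the start; "moment": the same for the moment, N m; "finger_gap": finger opening in mm.
Only numpy, scipy, OpenCV 4.12 (cv2) and the standard library are available. Lean on these libraries where they do the work, as an engineer would, in place of code of your own. Each camera call takes 0.05 s, during which the arm holds its last target.

## Working session

There is one attempt and no reset: what is moved stays moved. The work goes in short steps, Python scripts to look and compute and a shell command to move; the robot and the scene stay as the last step left them, time stands still between calls to the robot, and variables do not carry over. Pictures are saved under pics/ and viewed, and the job is handed in when it is done.

```bash
ls -la; mkdir -p pics
cat > h.py <<'E'
import numpy as np, cv2, json
from cell import monitor, optics, manip
from scipy.spatial.transform import Rotation as Ro
def st():
    return monitor.read_state()
def cam(n):
    return optics.camera(n)
def save(c,name): cv2.imwrite('pics/'+name,cv2.cvtColor(c['frame'],cv2.COLOR_RGB2BGR))
E
python3 - <<'E'
from h import *
s=st();print(s)
for n in('top','side','wrist'):
    c=cam(n);save(c,n+'0.png');np.savez('/tmp/'+n+'0.npz',**c)
    print(n,{k:np.round(v,3).tolist() if hasattr(v,'__len__') else v for k,v in c.items() if k not in('frame','range_z')})
E
```

```text
total 12
drwxr-xr-x  3 agent agent 4096 Dec  7 04:00 .
drwxr-xr-x 23 root  root  4096 Dec  7 04:00 ..
drwxr-xr-x  2 agent agent 4096 Dec  7 04:00 pics
{'clock': 0.0, 'joints': array([ 1.22838021e+00,  3.00486081e-01,  1.52160134e+00, -1.50347024e-05,
        1.32069564e+00, -6.65964407e-02]), 'qd': array([ 0.00059444, -0.00058375,  0.00089209, -0.00150083, -0.00073285,
       -0.00250719]), 'effort': array([-2.26513730e-03, -5.31800616e+01, -3.52731764e+01,  7.07883853e-02,
        2.44493445e-02, -5.24157784e-06]), 'eef_pos': array([149.69818491, 528.95406455, 204.86954514]), 'eef_rot': array([-1.57198507e+00,  6.46881586e-05, -2.75815982e-01]), 'wrist_force': array([-0.27635058,  0.42226305, -0.34768251]), 'moment': array([ 0.0169888 ,  0.01656331, -0.01858521]), 'finger_gap': 94.07843191905516}
top {'fx': 561.6243487645959, 'fy': 561.6243487645959, 'cx': 307.0611034120279, 'cy': 245.87256446968337, 'R': [[0.015, -1.0, 0.004], [-0.986, -0.015, -0.164], [0.164, -0.001, -0.986]], 't': [2.17, 580.456, 1660.883]}
side {'fx': 590.3970151327019, 'fy': 590.3970151327019, 'cx': 314.5761230771778, 'cy': 231.17674198006867, 'R': [[0.754, -0.657, 0.008], [-0.491, -0.571, -0.658], [0.436, 0.492, -0.753]], 't': [-391.271, 420.148, 1403.889]}
wrist {'fx': 417.53272752745744, 'fy': 417.53272752745744, 'cx': 319.95169568600846, 'cy': 233.03778691067205, 'mount': [[-0.0, 0.964, 0.264, -77.985], [0.0, -0.264, 0.964, -179.751], [1.0, 0.0, -0.0, -0.232], [0.0, 0.0, 0.0, 1.0]]}
```

View pics/top0.png

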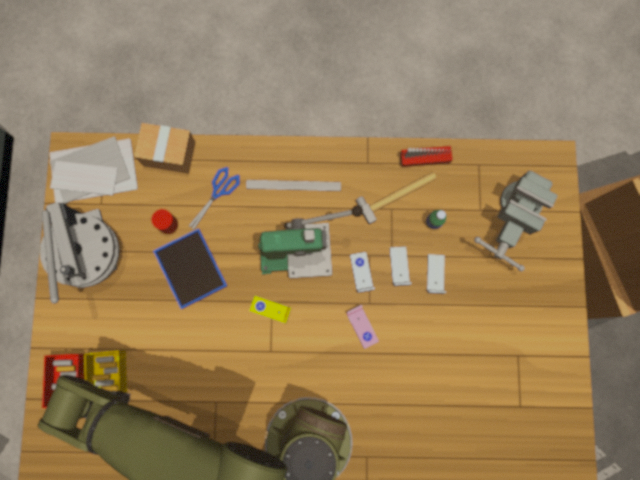

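View pics/side0.png

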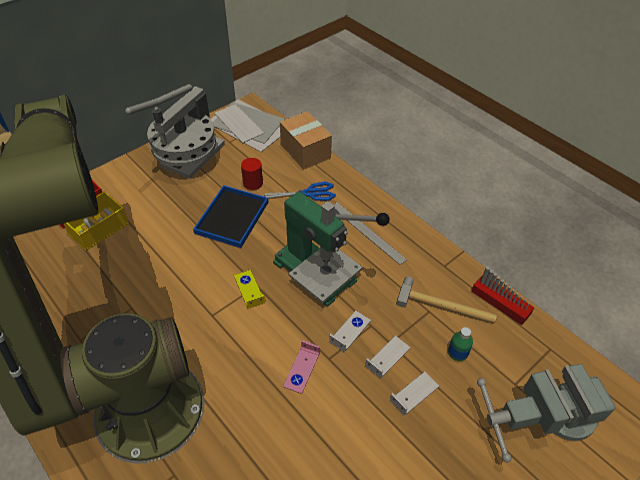

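View pics/wrist0.png

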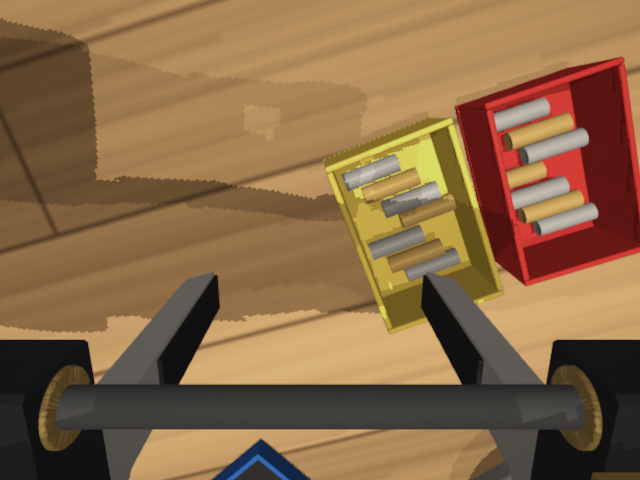

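Candidates in the top view: bare bracket with a blue spot at (360,262), bare plain ones at (400,266) and (436,273), a yellow look-alike with a spot at (262,307), and a pink look-alike with a spot at (367,335). By the description the bare one at (360,262) is the part. The crops below check that.

```bash
cat >> h.py <<'E'
def ray(c,u,v):
    "world ray from fixed camera: origin,dir"
    R=np.array(c['R']);t=np.array(c['t'])
    d=np.array([(u-c['cx'])/c['fx'],(v-c['cy'])/c['fy'],1.])
    return -R.T@t, R.T@d
def onz(c,u,v,z):
    o,d=ray(c,u,v); return o+d*(z-o[2])/d[2]
def wpose(c,s):
    "give wrist image fixed-camera style R,t"
    T=np.eye(4);T[:3,:3]=Ro.from_euler('xyz',s['eef_rot']).as_matrix();T[:3,3]=s['eef_pos']
    M=np.linalg.inv(T@np.array(c['mount']));c['R']=M[:3,:3];c['t']=M[:3,3];return c
def proj(c,X):
    p=np.array(c['R'])@np.array(X)+np.array(c['t']);return c['cx']+c['fx']*p[0]/p[2],c['cy']+c['fy']*p[1]/p[2]
def cloud(c):
    z=c['range_z'].astype(float);v,u=np.mgrid[:480,:640]
    P=np.stack([(u-c['cx'])/c['fx']*z,(v-c['cy'])/c['fy']*z,z],-1)
    W=(P-np.array(c['t']))@np.array(c['R']);W[z<=0]=np.nan;return W
E
python3 - <<'E'
from h import *
for n,(x0,y0,x1,y1) in dict(top=(240,170,460,350),side=(220,180,450,420)).items():
    c=dict(np.load(f'/tmp/{n}0.npz'))
    f=c['frame'][y0:y1,x0:x1]
    cv2.imwrite(f'pics/{n}0_crop.png',cv2.cvtColor(cv2.resize(f,None,fx=3 if n=='top' else 2.4,fy=3 if n=='top' else 2.4,interpolation=2),cv2.COLOR_RGB2BGR))
    W=cloud(c)
    hsv=cv2.cvtColor(c['frame'],cv2.COLOR_RGB2HSV)
    m=cv2.inRange(hsv,(112,100,60),(128,255,255))
    k,l,s,ce=cv2.connectedComponentsWithStats(m)
    for i in range(1,k):
        if s[i,4]>20: 
            p=np.nanmedian(W[l==i],0); print(n,s[i],ce[i].round(1),p.round(1), onz(c,*ce[i],5).round(1))
E
```

```text
top [155 230  64  61 212] [181.9 253.9] [565.  420.5  16.7] [556.  399.6   5. ]
top [356 259   7   7  32] [359.2 261.9] [ 539.2 -151.2    4.7] [ 539.6 -151.6    5. ]
top [198 272  28  28  76] [214.4 287.4] [450.1 284.1  16.8] [453.3 294.2   5. ]
top [174 292  11  16  25] [178.5 299.5] [414.7 401.   21.3] [414.6 403.    5. ]
top [257 303   7   7  36] [259.9 305.7] [398.6 152.5   5.3] [399.3 152.6   5. ]
top [363 333   9   8  47] [366.9 336.4] [ 311.  -175.2    6. ] [ 311.4 -175.1    5. ]
side [240 276  11   8  54] [244.9 279.4] [396.  155.3   3.1] [395.4 154.2   5. ]
side [352 317  11  10  75] [357.  321.5] [ 537.4 -149.3    3.9] [ 537.1 -149.9    5. ]
side [291 374  12  11  84] [296.6 379.2] [ 310.6 -171.9    3.4] [ 309.5 -173.     5. ]
```

View pics/top0_crop.png

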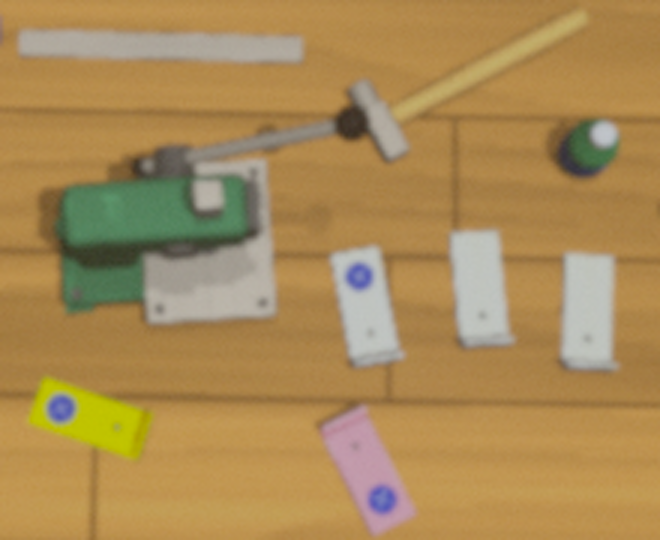

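View pics/side0_crop.png

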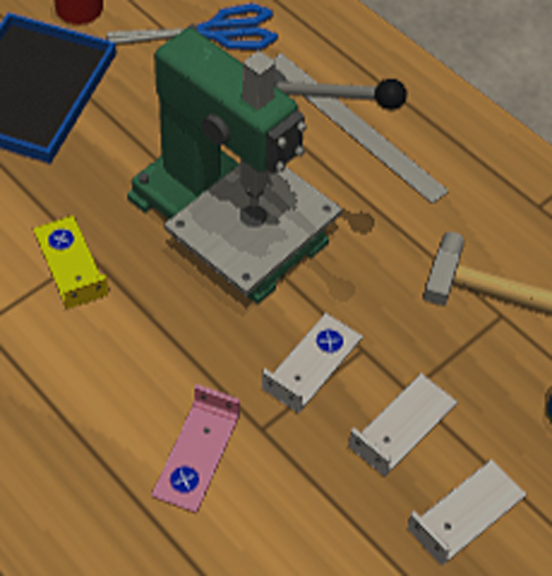

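The crop confirms it. The bare aluminium bracket has its blue disc at top px (359,262) and its upstand towards the robot, and the pink and yellow ones are decoys. Next I get rough poses of the bracket, bed, tray and lever knob.

Run:
```python
from h import *
for n in('top','side'):
    c=dict(np.load(f'/tmp/{n}0.npz'));W=cloud(c);hsv=cv2.cvtColor(c['frame'],cv2.COLOR_RGB2HSV)
    g=(hsv[...,1]<40)&(hsv[...,2]>90)
    # bracket region
    B=(abs(W[...,0]-505)<90)&(abs(W[...,1]+152)<55)&(hsv[...,1]<45)&(W[...,2]>1)&(W[...,2]<45)
    P=W[B]; U=P[P[:,2]>22]; print(n,'br',len(P),'upstand',U[:, :2].mean(0).round(1),U[:,2].max().round(1),len(U))
    # bed plate
    D=(abs(W[...,2]-50)<4)&(abs(W[...,0]-560)<140)&(abs(W[...,1]-20)<140)
    v,u=np.where(D)
    q=W[D][:,:2].astype(np.float32); print(' bed',len(q),cv2.minAreaRect(q), np.median(W[D][:,2]))
    # green head
    H=(abs(W[...,2]-250)<5)&(abs(W[...,0]-560)<140)&(abs(W[...,1]-20)<180)&(hsv[...,1]>80)
    q=W[H][:,:2].astype(np.float32); print(' head',len(q),cv2.minAreaRect(q) if len(q) else '')
    # knob black
    K=(hsv[...,2]<70)&(W[...,2]>250)&(W[...,2]<340)&(abs(W[...,0]-620)<100)&(abs(W[...,1]+130)<80)
    print(' knob',K.sum(),np.nanmedian(W[K],0).round(1) if K.any() else '',np.nanmax(W[K],0) if K.any() else '')
    T=cv2.inRange(hsv,(105,90,40),(128,255,255))>0
    T&=(abs(W[...,0]-500)<150)&(abs(W[...,1]-360)<150)&(W[...,2]>14)&(W[...,2]<30)
    q=W[T][:,:2].astype(np.float32); print(' tray',len(q),cv2.minAreaRect(q), cv2.boxPoints(cv2.minAreaRect(q)).round().tolist())
```

```text
top br 471 upstand [ 452.8 -169.3] 44.6 31
 bed 809 ((566.429931640625, 43.43476867675781), (160.8258056640625, 206.33485412597656), 4.530109405517578) 50.202568102816294
 head 776 ((578.3358154296875, 55.42804718017578), (85.78423309326172, 160.39096069335938), 6.334695816040039)
 knob 56 [ 627.9 -114.9  327.2] [ 638.84183694 -105.078523    337.72383449]
 tray 268 ((510.3008728027344, 370.1465148925781), (197.7284698486328, 151.99525451660156), 28.15044403076172) [[387.0, 391.0], [459.0, 256.0], [633.0, 350.0], [562.0, 484.0]]
side br 539 upstand [ 447.8 -168.5] 37.6 74
 bed 1474 ((559.7474975585938, 46.38512420654297), (162.1561279296875, 212.03921508789062), 5.03153133392334) 49.03787395696055
 head 731 ((557.7824096679688, 53.10722732543945), (58.65961456298828, 163.2032470703125), 4.6860527992248535)
 knob 154 [ 620.  -117.   320.1] [639.92323489 -52.97616709 330.97454707]
 tray 461 ((506.85430908203125, 372.84814453125), (209.8677978515625, 161.02633666992188), 27.977401733398438) [[376.0, 395.0], [452.0, 253.0], [637.0, 351.0], [562.0, 493.0]]
```

```bash
cat >> h.py <<'E'
def togo(target,yaw):
    s=st();R=Ro.from_euler('xyz',s['eef_rot']).as_matrix()
    d=R.T@(np.array(target,float)-s['eef_pos'])/200
    cy=np.arctan2(R[1,0],R[0,0]); t=-((yaw-cy+np.pi)%(2*np.pi)-np.pi)/np.pi
    print('clock %.2f'%s['clock'],'pos',s['eef_pos'].round(1),'yaw %.4f'%cy,'down',R[:,1].round(4),'F',s['wrist_force'].round(1),'gap %.1f'%s['finger_gap'])
    print('tx %.4f ty %.4f tz %.4f turn %.4f  dist %.0f'%(*d,t,np.linalg.norm(d)*200))
E
python3 -c "
from h import *
togo((430,-160,205),0.2)"
```

```text
clock 0.15 pos [149.7 529.  205. ] yaw -0.2758 down [-3.e-04 -8.e-04 -1.e+00] F [-0.5  0.5  0.4] gap 94.0
tx 2.2866 ty 0.0025 tz -2.9333 turn -0.1514  dist 744
```

```bash
r='{"tx":0.76,"ty":0,"tz":-0.98,"turn":0,"fingers":94}'; true
python3 -m creep '[{"tx":0.76,"ty":0,"tz":-0.98,"turn":0,"fingers":94},{"tx":0.76,"ty":0,"tz":-0.98,"turn":0,"fingers":94},{"tx":0.76,"ty":0,"tz":-0.98,"turn":0,"fingers":94},{"tx":0.76,"ty":0,"tz":-0.98,"turn":0,"fingers":94},{"tx":0.76,"ty":0,"tz":-0.98,"turn":0,"fingers":94},{"tx":0.76,"ty":0,"tz":-0.98,"turn":0,"fingers":94}]'
python3 -m creep '[{"tx":0.76,"ty":0,"tz":-0.98,"turn":0,"fingers":94},{"tx":0.76,"ty":0,"tz":-0.98,"turn":0,"fingers":94},{"tx":0.76,"ty":0,"tz":-0.98,"turn":0,"fingers":94},{"tx":0.76,"ty":0,"tz":-0.98,"turn":0,"fingers":94},{"tx":0.76,"ty":0,"tz":-0.98,"turn":0,"fingers":94},{"tx":0.76,"ty":0,"tz":-0.98,"turn":0,"fingers":94}]'
python3 -c "
from h import *
togo((430,-160,205),0.2)"
```

```text
clock: 0.75
eef_pos: [243.9, 295.6, 205.3]
eef_rot: [-1.572, -0.001, -0.28]
wrist_force: [0.3, -0.3, 0.2]
finger_gap: 94.2
clock: 1.35
eef_pos: [337.2, 61.0, 205.6]
eef_rot: [-1.572, -0.001, -0.288]
wrist_force: [0.2, 0.1, -0.3]
finger_gap: 93.9
clock 1.35 pos [337.2  61.  205.6] yaw -0.2877 down [ 6.0e-04 -1.6e-03 -1.0e+00] F [ 0.2  0.1 -0.3] gap 93.9
tx 0.7587 ty 0.0053 tz -0.9279 turn -0.1552  dist 240
```

```bash
python3 -m creep '[{"tx":0.76,"ty":0,"tz":-0.93,"turn":-0.155,"fingers":94},{"tx":0.76,"ty":0,"tz":-0.93,"turn":-0.155,"fingers":94},{"tx":0.76,"ty":0,"tz":-0.93,"turn":-0.155,"fingers":94},{"tx":0.76,"ty":0,"tz":-0.93,"turn":-0.155,"fingers":94},{"tx":0.76,"ty":0,"tz":-0.93,"turn":-0.155,"fingers":94},{"tx":0.76,"ty":0,"tz":-0.93,"turn":-0.155,"fingers":94},{"tx":0.76,"ty":0,"tz":-0.93,"turn":-0.155,"fingers":94}]'
python3 - <<'E'
from h import *
s=st();c=wpose(cam('wrist'),s);save(c,'w1.png');np.savez('/tmp/w1.npz',**c);print(s['eef_pos'],s['qd'].round(3),s['eef_rot'])
E
```

```text
clock: 2.05
eef_pos: [431.0, -161.7, 205.3]
eef_rot: [-1.572, 0.001, 0.197]
wrist_force: [0.4, 0.4, 0.4]
finger_gap: 93.9
[ 431.02497455 -161.74693079  205.30647401] [ 0.052 -0.049  0.055  0.005  0.004  0.043] [-1.57181616e+00  6.70585166e-04  1.97345884e-01]
```

View pics/w1.png

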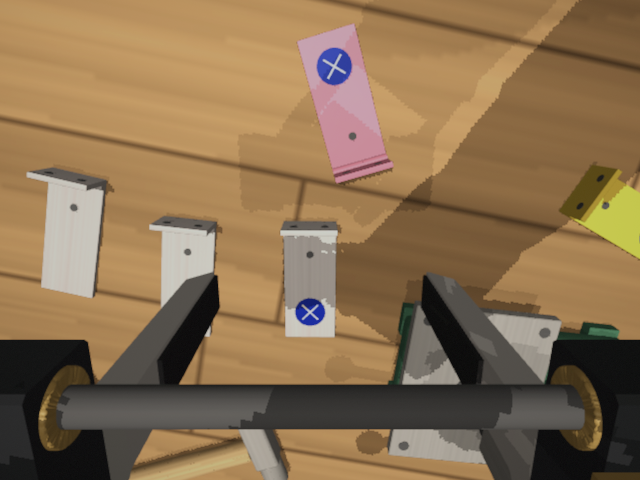

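The wrist view shows the marked bracket with its disc at (310,312) and its upstand at about (310,228). A plain bracket is to its left at (187,250), and the bed is lower right at (480,380).

Run:
```python
from h import *
c=dict(np.load('/tmp/w1.npz'));f=c['frame'];hsv=cv2.cvtColor(f,cv2.COLOR_RGB2HSV)
m=np.zeros((480,640),np.uint8);m[290:340,285:340]=cv2.inRange(hsv,(112,100,40),(128,255,255))[290:340,285:340]
m=cv2.morphologyEx(m,cv2.MORPH_CLOSE,np.ones((9,9)))
M=cv2.moments(m,True);u,v=M['m10']/M['m00'],M['m01']/M['m00'];mk=onz(c,u,v,5);print('mark',u,v,mk)
W=cloud(c)
U=(abs(W[...,0]-450)<25)&(abs(W[...,1]+169)<40)&(W[...,2]>29)&(hsv[...,1]<60)
print(U.sum(),W[U].mean(0),W[U].min(0),W[U].max(0))
L=(hsv[...,1]<70)&(abs(W[...,0]-500)<70)&(abs(W[...,1]+152)<45)&(W[...,2]>2)&(W[...,2]<8)
q=W[L][:,:2].astype(np.float32);print('leg',L.sum(),cv2.minAreaRect(q))
cv2.imwrite('pics/w1c.png',cv2.cvtColor(cv2.resize(f[200:360,130:350],None,fx=3.5,fy=3.5,interpolation=2),cv2.COLOR_RGB2BGR))
```

```text
mark 309.6611842105263 311.54605263157896 [ 537.98199864 -150.76779237    5.        ]
3226 [ 442.5187563  -203.13791978  236.4787583 ] [ 431.90627786 -208.99930613   29.22844644] [ 456.62127942 -144.19193615  311.56764331]
leg 4654 ((506.6741943359375, -157.19712829589844), (120.5014419555664, 49.69624328613281), 11.092183113098145)
```

View pics/w1c.png

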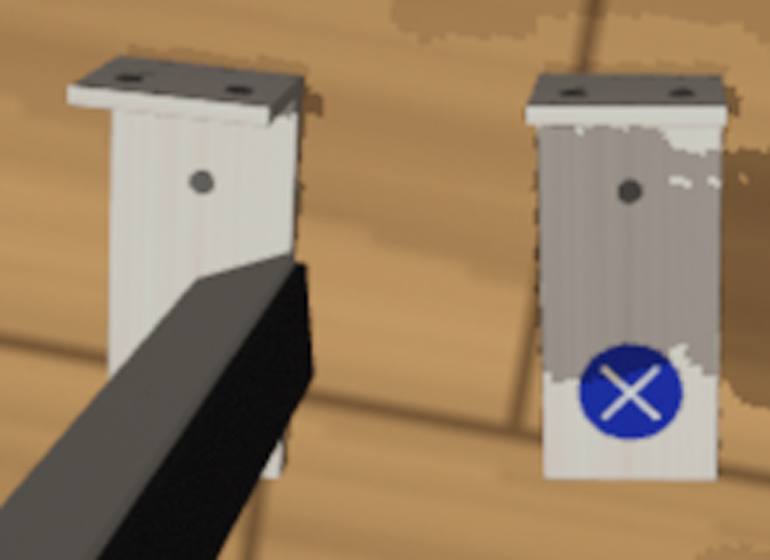

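```bash
python3 -c "
from h import *
togo((450.2,-168.0,8),0.1936)"
```

```text
clock 2.10 pos [ 430.5 -160.4  205.4] yaw 0.1982 down [-6.e-04 -9.e-04 -1.e+00] F [ 0.2 -0.3  0.1] gap 94.4
tx 0.0897 ty 0.9870 tz -0.0561 turn 0.0015  dist 199
```

```bash
python3 -m creep '[{"tx":0.09,"ty":0.2,"tz":-0.056,"turn":0.0015,"fingers":90},{"tx":0.09,"ty":0.4,"tz":-0.056,"turn":0.0015,"fingers":90},{"tx":0.09,"ty":0.6,"tz":-0.056,"turn":0.0015,"fingers":90},{"tx":0.09,"ty":0.8,"tz":-0.056,"turn":0.0015,"fingers":90},{"tx":0.09,"ty":0.92,"tz":-0.056,"turn":0.0015,"fingers":80},{"tx":0.09,"ty":0.985,"tz":-0.056,"turn":0.0015,"fingers":70},{"tx":0.09,"ty":0.985,"tz":-0.056,"turn":0.0015,"fingers":66},{"tx":0.09,"ty":0.985,"tz":-0.056,"turn":0.0015,"fingers":62}]' 40
python3 - <<'E'
from h import *
togo((450.2,-168.0,8),0.1936)
s=st();c=wpose(cam('wrist'),s);save(c,'w2.png')
c=cam('side');cv2.imwrite('pics/s2.png',cv2.cvtColor(cv2.resize(c['frame'][200:440,220:480],None,fx=2.4,fy=2.4),cv2.COLOR_RGB2BGR))
E
```

```text
clock: 2.9
eef_pos: [450.9, -167.6, 9.5]
eef_rot: [-1.572, -0.0, 0.194]
wrist_force: [-1.1, 0.1, 0.1]
finger_gap: 63.1
clock 2.90 pos [ 450.9 -167.6    9.5] yaw 0.1943 down [ 7.0e-04 -1.3e-03 -1.0e+00] F [-1.1  0.1  0.1] gap 63.1
tx -0.0040 ty 0.0074 tz -0.0012 turn 0.0002  dist 2
```

View pics/w2.png

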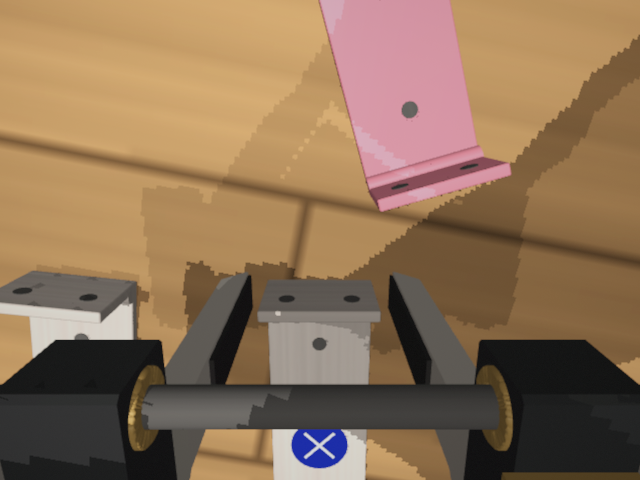

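View pics/s2.png

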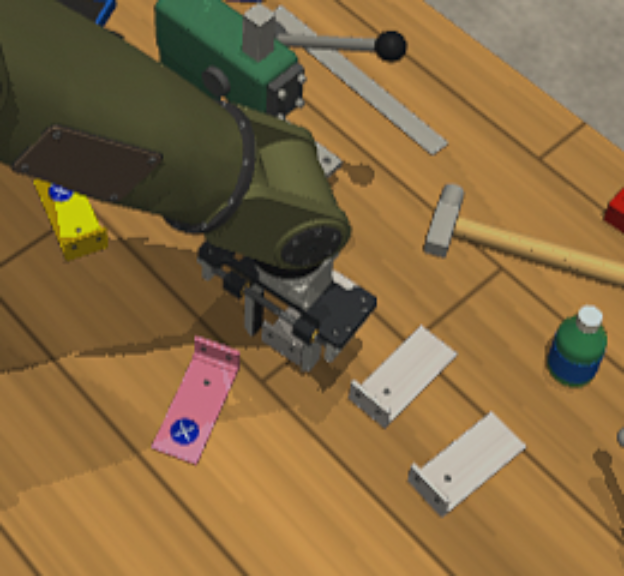

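The upstand sits centred between the fingers at (319,300), and the fingers clear the plain bracket on the left. Closing on it.

```bash
python3 -m creep '[{"tx":0,"ty":0.005,"tz":0,"turn":0,"fingers":45},{"tx":0,"ty":0.005,"tz":0,"turn":0,"fingers":45},{"tx":0,"ty":0.005,"tz":0,"turn":0,"fingers":45},{"tx":0,"ty":0.005,"tz":0,"turn":0,"fingers":45}]' 45
python3 -m creep '[{"tx":0,"ty":-0.1,"tz":0,"turn":0,"fingers":45},{"tx":0,"ty":-0.25,"tz":0,"turn":0,"fingers":45},{"tx":0,"ty":-0.5,"tz":0,"turn":0,"fingers":45},{"tx":0,"ty":-0.5,"tz":0,"turn":0,"fingers":45},{"tx":0,"ty":-0.5,"tz":0,"turn":0,"fingers":45}]' 45
python3 - <<'E'
from h import *
# target: mark in front of press 45mm short of punch, yaw: press yaw about 4.7deg (bracket x = -press y)
P=np.array([561,11]);a=np.radians(4.7);d=np.array([np.cos(a),np.sin(a)])
t=P-(89.5+40)*d
togo((*t,110),a)
s=st();c=wpose(cam('wrist'),s);save(c,'w3.png');
E
```

```text
clock: 3.4
eef_pos: [451.5, -168.1, 9.5]
eef_rot: [-1.573, -0.002, 0.194]
wrist_force: [-1.2, 1.5, 7.0]
finger_gap: 49.1
clock: 3.9
eef_pos: [451.5, -168.1, 110.2]
eef_rot: [-1.574, -0.004, 0.194]
wrist_force: [0.0, 0.4, -1.8]
finger_gap: 49.0
clock 3.90 pos [ 451.5 -168.1  110.2] yaw 0.1936 down [ 0.0044 -0.0029 -1.    ] F [ 0.   0.4 -1.8] gap 49.0
tx 0.0662 ty -0.0021 tz 0.8454 turn 0.0355  dist 170
```

View pics/w3.png

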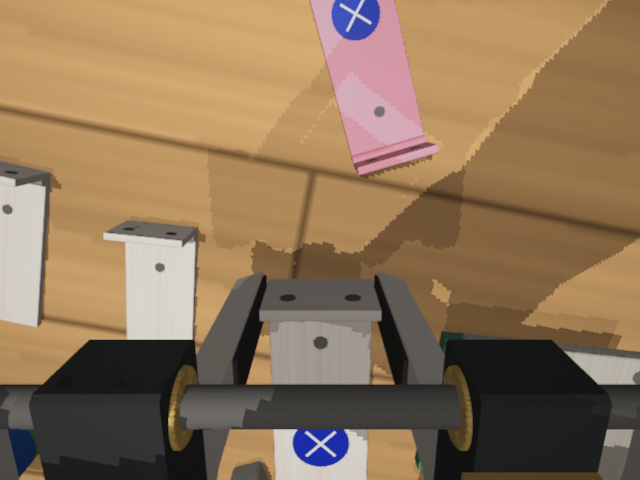

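Run:
```python
from h import *
P=np.array([561,11]);a=np.radians(4.7);d=np.array([np.cos(a),np.sin(a)])
togo((*(P-(89.5+60)*d),110),a)
```

```text
clock 3.95 pos [ 450.9 -167.8  109. ] yaw 0.1936 down [ 0.0023 -0.002  -1.    ] F [-0.5  0.2 -2.3] gap 49.1
tx -0.0306 ty -0.0070 tz 0.8547 turn 0.0355  dist 171
```

```bash
python3 -m creep '[{"tx":-0.15,"ty":0,"tz":0.1,"turn":0.01,"fingers":45},{"tx":-0.15,"ty":0,"tz":0.25,"turn":0.02,"fingers":45},{"tx":-0.15,"ty":0,"tz":0.45,"turn":0.03,"fingers":45},{"tx":-0.1,"ty":0,"tz":0.65,"turn":0.035,"fingers":45},{"tx":-0.03,"ty":0,"tz":0.855,"turn":0.0355,"fingers":45},{"tx":-0.03,"ty":0,"tz":0.855,"turn":0.0355,"fingers":45},{"tx":-0.03,"ty":0,"tz":0.855,"turn":0.0355,"fingers":45},{"tx":-0.03,"ty":0,"tz":0.855,"turn":0.0355,"fingers":45}]'
python3 - <<'E'
from h import *
s=st();c=wpose(cam('wrist'),s);save(c,'w4.png');np.savez('/tmp/w4.npz',**c);print(s['eef_pos'],s['eef_rot'],s['qd'].round(3))
c=cam('side');np.savez('/tmp/s4.npz',**c);cv2.imwrite('pics/s4.png',cv2.cvtColor(cv2.resize(c['frame'][160:360,220:460],None,fx=3,fy=3),cv2.COLOR_RGB2BGR))
E
```

```text
clock: 4.75
eef_pos: [411.6, -1.8, 107.8]
eef_rot: [-1.573, -0.0, 0.081]
wrist_force: [-1.3, -0.6, -1.5]
finger_gap: 49.5
[411.64376328  -1.78683207 107.81196511] [-1.57276254e+00 -4.00964758e-04  8.14915786e-02] [-0.016 -0.005 -0.003  0.002  0.     0.005]
```

View pics/w4.png

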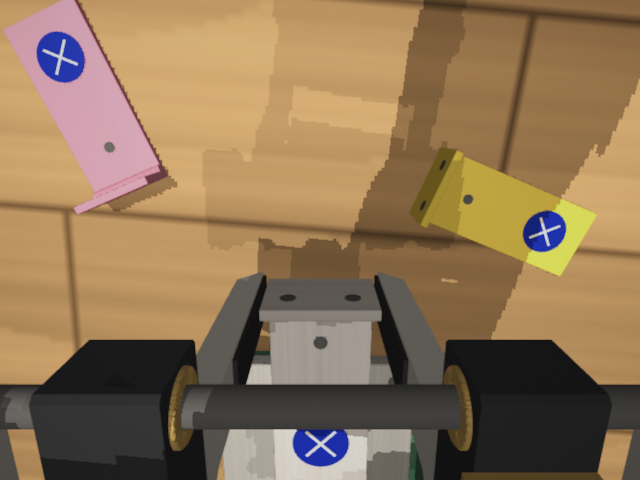

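View pics/s4.png

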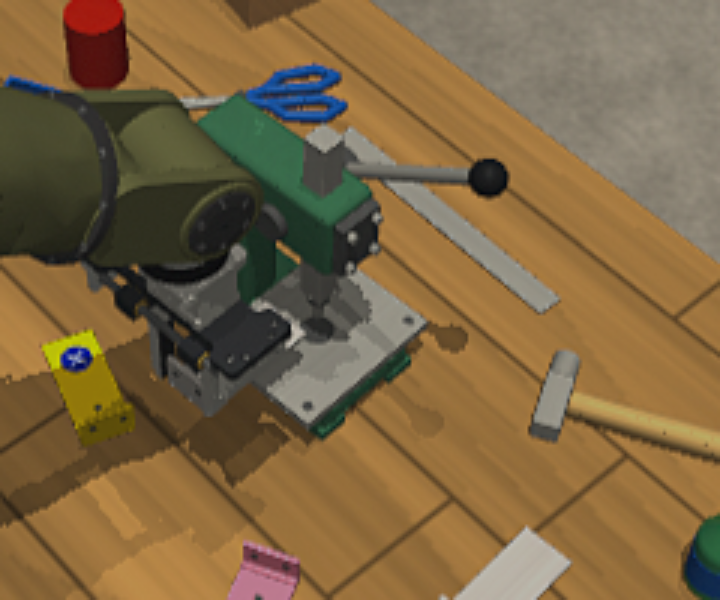

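Run:
```python
from h import *
c=dict(np.load('/tmp/side0.npz'))
x0,y0,x1,y1=280,225,370,310
cv2.imwrite('pics/s0z.png',cv2.cvtColor(cv2.resize(c['frame'][y0:y1,x0:x1],None,fx=7,fy=7,interpolation=2),cv2.COLOR_RGB2BGR))
for q in [(289.2,272.5),(322.1,301.7),(362.5,266.7)]: print(onz(c,*q,50).round(1))
c=dict(np.load('/tmp/top0.npz'))
x0,y0,x1,y1=255,195,365,285
cv2.imwrite('pics/t0z.png',cv2.cvtColor(cv2.resize(c['frame'][y0:y1,x0:x1],None,fx=6,fy=6,interpolation=2),cv2.COLOR_RGB2BGR))
```

```text
[483.5  65.1  50. ]
[487.9 -65.1  50. ]
[648.9 -51.1  50. ]
```

View pics/s0z.png

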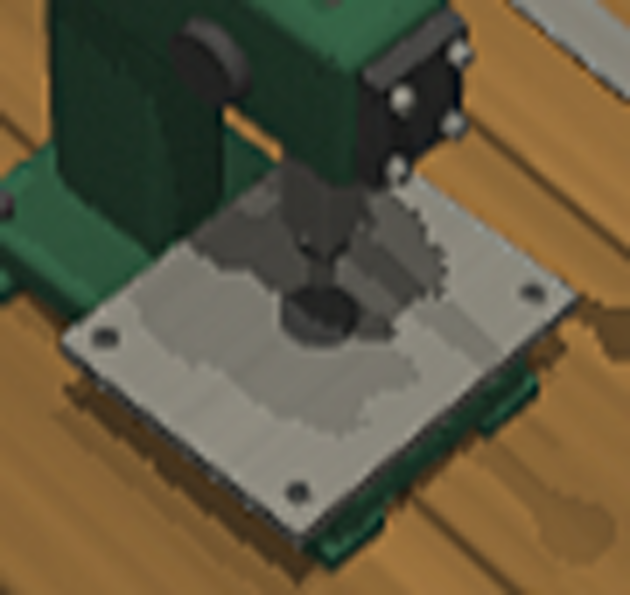

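View pics/t0z.png

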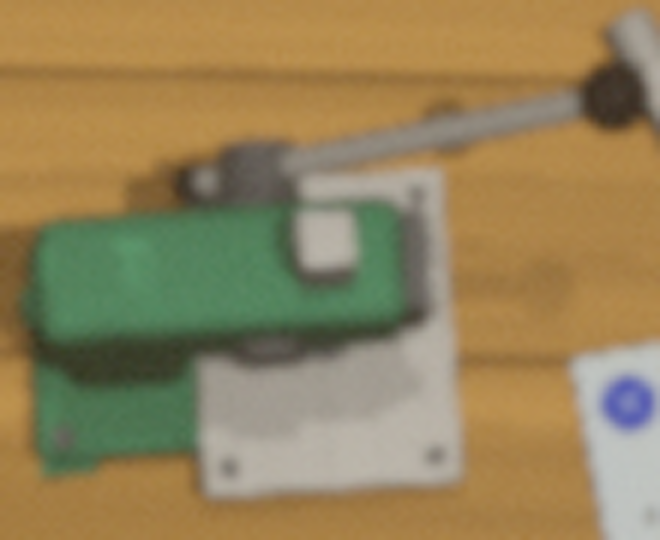

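Run:
```python
from h import *
def z(c,x,y,f,x0,y0,h): return onz(c,(x+.5)/f-.5+x0,(y+.5)/f-.5+y0,h)
c=dict(np.load('/tmp/side0.npz'))
A=[z(c,x,y,7,280,225,50) for x,y in [(63,340),(304,534),(579,299),(320,313),(105,338),(298,492),(533,293)]]
print(np.round(A,1)[:,:2].tolist(),'mid',(A[0]+A[2])[:2]/2,'holes mid',(A[4]+A[6])[:2]/2)
e=A[2]-A[1];print(np.degrees(np.arctan2(e[1],e[0])),np.linalg.norm(e)); e=A[0]-A[1];print(np.degrees(np.arctan2(-e[0],e[1])),np.linalg.norm(e))
c=dict(np.load('/tmp/top0.npz'))
A=[z(c,x,y,6,255,195,50) for x,y in [(206,495),(460,482),(444,168),(230,467),(434,454),(416,190)]]
print(np.round(A,1)[:,:2].tolist(),'mid',(A[0]+A[2])[:2]/2,'holes',(A[3]+A[5])[:2]/2)
e=A[2]-A[1];print(np.degrees(np.arctan2(e[1],e[0])),np.linalg.norm(e)); e=A[0]-A[1];print(np.degrees(np.arctan2(-e[0],e[1])),np.linalg.norm(e))
# predicted pixel in wrist when mark under punch
w=dict(np.load('/tmp/w4.npz'))
s=st();R=Ro.from_euler('xyz',s['eef_rot']).as_matrix()
for dz in (0,12): print(proj(w,s['eef_pos']+R@np.array([89.5,3.0-dz,0])))
```

```text
[[480.8, 64.5], [491.5, -64.7], [647.1, -52.1], [565.4, 9.1], [493.8, 54.6], [502.5, -48.9], [635.4, -38.2]] mid [563.9297889    6.17651674] holes mid [564.60854822   8.19422511]
4.59701007225067 156.06713609835896
4.732104110759875 129.600459089667
[[483.9, 64.2], [492.4, -63.2], [653.3, -53.8], [498.2, 52.4], [506.4, -50.0], [641.6, -39.6]] mid [568.59082133   5.2217676 ] holes [569.9149455   6.4199366]
3.3530798060607165 161.11336629170853
3.822625453672028 127.68507794953132
(np.float64(318.9492666389035), np.float64(448.36049457074716))
(np.float64(318.89298069844244), np.float64(466.64123454522354))
```

Run:
```python
from h import *
P=np.array([565.5,7]);a=0.079;d=np.array([np.cos(a),np.sin(a)])
togo((*(P-(88.3+45)*d),61.5),a)
```

```text
clock 4.85 pos [411.9  -2.1 108.2] yaw 0.0804 down [ 0.0013 -0.0019 -1.    ] F [ 0.   0.3 -0.9] gap 49.2
tx 0.1025 ty 0.2335 tz -0.0150 turn 0.0005  dist 51
```

```bash
python3 -m creep '[{"tx":0.05,"ty":0.0,"tz":-0.015,"turn":0,"fingers":45},{"tx":0.1,"ty":0.05,"tz":-0.015,"turn":0,"fingers":45},{"tx":0.1,"ty":0.12,"tz":-0.015,"turn":0,"fingers":45},{"tx":0.1,"ty":0.18,"tz":-0.015,"turn":0,"fingers":45},{"tx":0.1,"ty":0.22,"tz":-0.015,"turn":0,"fingers":45},{"tx":0.1,"ty":0.23,"tz":-0.015,"turn":0,"fingers":45},{"tx":0.1,"ty":0.23,"tz":-0.015,"turn":0,"fingers":45}]'
python3 - <<'E'
from h import *
P=np.array([565.5,7]);a=0.079;d=np.array([np.cos(a),np.sin(a)])
togo((*(P-(88.3+45)*d),58),a)
s=st();c=wpose(cam('wrist'),s);save(c,'w5.png');np.savez('/tmp/w5.npz',**c)
c=cam('side');np.savez('/tmp/s5.npz',**c);cv2.imwrite('pics/s5.png',cv2.cvtColor(cv2.resize(c['frame'][200:320,250:400],None,fx=5,fy=5),cv2.COLOR_RGB2BGR))
E
```

```text
clock: 5.55
eef_pos: [432.1, -3.7, 62.1]
eef_rot: [-1.573, -0.001, 0.08]
wrist_force: [0.3, 0.5, -1.5]
finger_gap: 49.2
clock 5.55 pos [432.1  -3.7  62.1] yaw 0.0802 down [ 0.001  -0.0019 -1.    ] F [ 0.3  0.5 -1.5] gap 49.2
tx 0.0025 ty 0.0207 tz 0.0008 turn 0.0004  dist 4
```

View pics/w5.png

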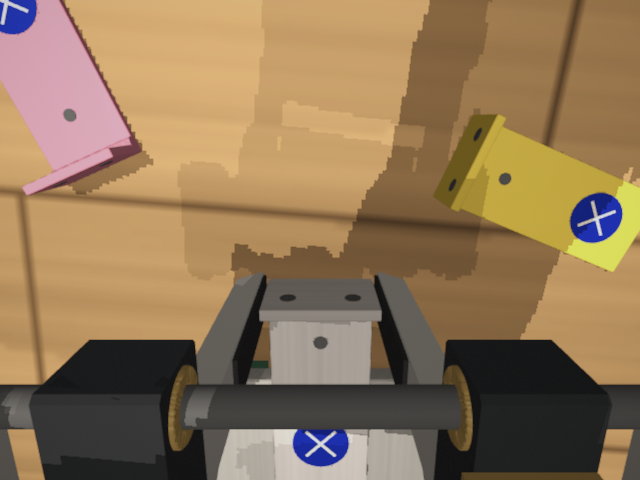

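View pics/s5.png

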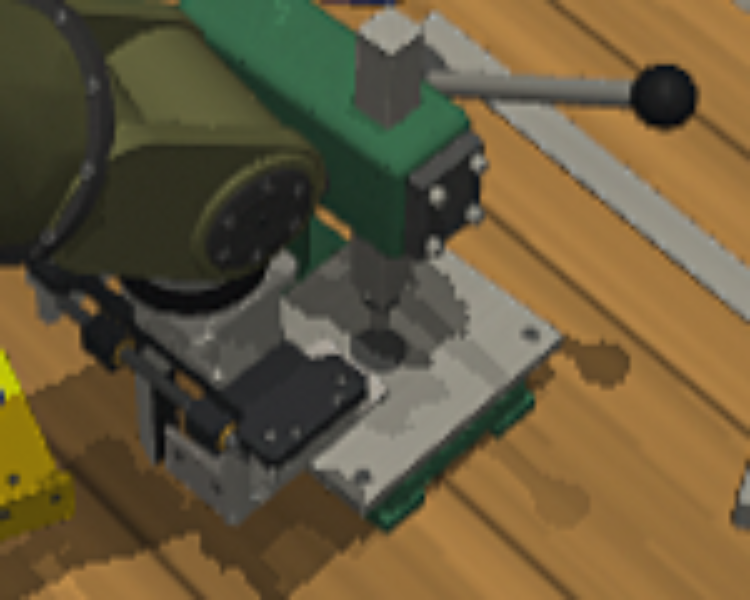

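```bash
python3 -m creep '[{"tx":0,"ty":0.01,"tz":0,"turn":0,"fingers":45},{"tx":0,"ty":0.017,"tz":0,"turn":0,"fingers":45},{"tx":0,"ty":0.017,"tz":0,"turn":0,"fingers":45},{"tx":0,"ty":0.017,"tz":0,"turn":0,"fingers":45}]'
```

```text
clock: 6.05
eef_pos: [432.6, -3.6, 59.4]
eef_rot: [-1.573, -0.002, 0.08]
wrist_force: [-0.3, -0.7, 0.3]
finger_gap: 49.7
```

```bash
python3 -m creep '[{"tx":0,"ty":0.006,"tz":0,"turn":0,"fingers":45},{"tx":0,"ty":0.006,"tz":0,"turn":0,"fingers":45},{"tx":0,"ty":0.006,"tz":0,"turn":0,"fingers":45}]'
```

```text
clock: 6.35
eef_pos: [432.5, -3.7, 58.5]
eef_rot: [-1.573, -0.002, 0.08]
wrist_force: [-5.6, -0.5, 7.0]
finger_gap: 49.1
```

```bash
python3 -m creep '[{"tx":0.04,"ty":0.0,"tz":0,"turn":0,"fingers":45},{"tx":0.08,"ty":0.0,"tz":0,"turn":0,"fingers":45},{"tx":0.12,"ty":0.0,"tz":0,"turn":0,"fingers":45},{"tx":0.135,"ty":0.0,"tz":0,"turn":0,"fingers":45},{"tx":0.135,"ty":0.0,"tz":0,"turn":0,"fingers":45},{"tx":0.135,"ty":0,"tz":0,"turn":0,"fingers":45}]'
python3 - <<'E'
from h import *
togo((500,0,58),0.08)
s=st();c=wpose(cam('wrist'),s);save(c,'w6.png');np.savez('/tmp/w6.npz',**c)
cv2.imwrite('pics/w6z.png',cv2.cvtColor(cv2.resize(c['frame'][380:480,220:420],None,fx=4,fy=4,interpolation=2),cv2.COLOR_RGB2BGR))
c=cam('side');np.savez('/tmp/s6.npz',**c);cv2.imwrite('pics/s6.png',cv2.cvtColor(cv2.resize(c['frame'][225:315,280:370],None,fx=7,fy=7,interpolation=2),cv2.COLOR_RGB2BGR))
E
```

```text
clock: 6.95
eef_pos: [459.7, -1.5, 59.2]
eef_rot: [-1.573, -0.003, 0.08]
wrist_force: [-5.3, 0.1, 9.6]
finger_gap: 49.4
clock 6.95 pos [459.7  -1.5  59.2] yaw 0.0805 down [ 0.0033 -0.0022 -1.    ] F [-5.3  0.1  9.6] gap 49.4
tx 0.2013 ty 0.0066 tz -0.0086 turn 0.0002  dist 40
```

View pics/w6.png

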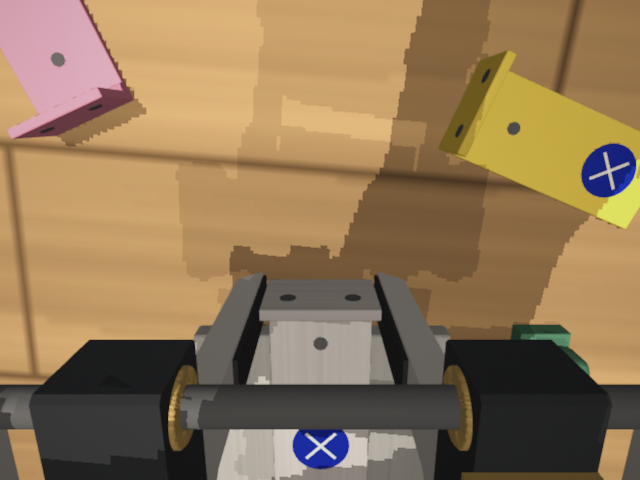

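View pics/s6.png

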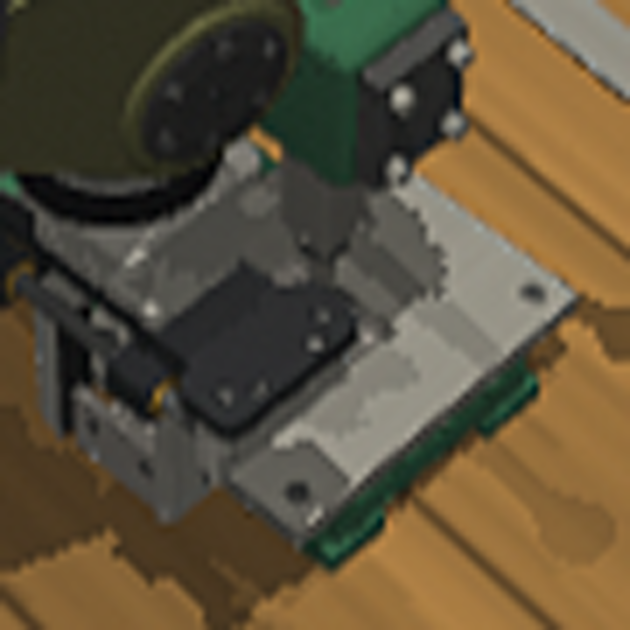

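```bash
python3 - <<'E'
from h import *
c=dict(np.load('/tmp/w6.npz'));W=cloud(c)
for v,u in [(446,300),(446,340),(470,320),(343,300),(335,340)]: print(u,v,W[v,u].round(1))
E
python3 -m creep '[{"tx":0.03,"ty":0.0,"tz":0,"turn":0,"fingers":45},{"tx":0.06,"ty":0.0,"tz":0,"turn":0,"fingers":45},{"tx":0.06,"ty":0.0,"tz":0,"turn":0,"fingers":45},{"tx":0.06,"ty":0.0,"tz":0,"turn":0,"fingers":45}]'
python3 - <<'E'
from h import *
togo((500,0,58),0.08)
s=st();c=wpose(cam('wrist'),s);np.savez('/tmp/w7.npz',**c)
cv2.imwrite('pics/w7z.png',cv2.cvtColor(cv2.resize(c['frame'][380:480,220:420],None,fx=4,fy=4,interpolation=2),cv2.COLOR_RGB2BGR))
E
```

```text
300 446 [548.6  -4.8  56.8]
340 446 [547.8  16.3  55.8]
320 470 [564.7   7.1  55.4]
300 343 [488.6  -8.9  55.9]
340 335 [483.2  10.3  54.8]
clock: 7.45
eef_pos: [472.4, -0.5, 59.4]
eef_rot: [-1.573, -0.005, 0.08]
wrist_force: [3.5, 0.4, 3.7]
finger_gap: 49.5
clock 7.45 pos [472.4  -0.5  59.4] yaw 0.0805 down [ 0.005  -0.0022 -1.    ] F [3.5 0.4 3.7] gap 49.5
tx 0.1379 ty 0.0079 tz -0.0084 turn 0.0002  dist 28
```

View pics/w7z.png

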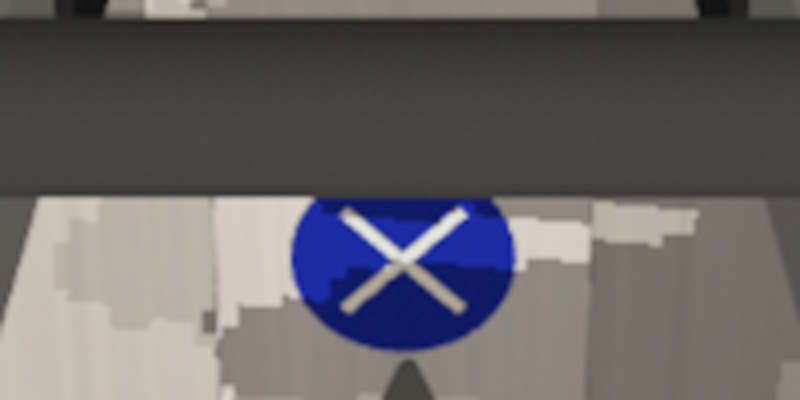

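```bash
cat >> h.py <<'E'
def cmpw(c,mk,tip,zm=55.,zt=67.):
    a=onz(c,*mk,zm);b=onz(c,*tip,zt);R=c['R'];
    # tool x,z dirs in world
    M=np.array(c['mount'])[:3,:3];Rw=np.array(c['R']).T@M.T
    d=b-a;print('mark',a.round(2),'tip',b.round(2),'go tool x %.2f mm  z %.2f mm'%(d@Rw[:,0],d@Rw[:,2]))
E
python3 - <<'E'
from h import *
c=dict(np.load('/tmp/w7.npz'))
f=lambda x,y:((x+.5)/4-.5+220,(y+.5)/4-.5+380)
cmpw(c,f(404,260),f(408,359))
cmpw(c,f(404,260),f(408,362),55,67)
E
```

```text
mark [561.49   7.11  55.  ] tip [565.64   7.97  67.  ] go tool x 4.26 mm  z 0.49 mm
mark [561.49   7.11  55.  ] tip [566.11   8.01  67.  ] go tool x 4.73 mm  z 0.49 mm
```

```bash
python3 -m creep '[{"tx":0.01,"ty":0.0,"tz":0.0025,"turn":0,"fingers":45},{"tx":0.0225,"ty":0.0,"tz":0.0025,"turn":0,"fingers":45},{"tx":0.0225,"ty":0.0,"tz":0.0025,"turn":0,"fingers":45},{"tx":0.0225,"ty":0.0,"tz":0.0025,"turn":0,"fingers":45}]'
python3 - <<'E'
from h import *
togo((500,0,58),0.08)
s=st();c=wpose(cam('wrist'),s);np.savez('/tmp/w8.npz',**c)
cv2.imwrite('pics/w8z.png',cv2.cvtColor(cv2.resize(c['frame'][380:480,220:420],None,fx=4,fy=4,interpolation=2),cv2.COLOR_RGB2BGR))
E
```

```text
clock: 7.9
eef_pos: [476.3, 0.3, 59.5]
eef_rot: [-1.573, -0.004, 0.08]
wrist_force: [-3.3, 1.0, 6.3]
finger_gap: 49.5
clock 7.90 pos [4.763e+02 3.000e-01 5.950e+01] yaw 0.0805 down [ 0.0039 -0.0023 -1.    ] F [-3.3  1.   6.3] gap 49.5
tx 0.1179 ty 0.0080 tz -0.0111 turn 0.0002  dist 24
```

View pics/w8z.png

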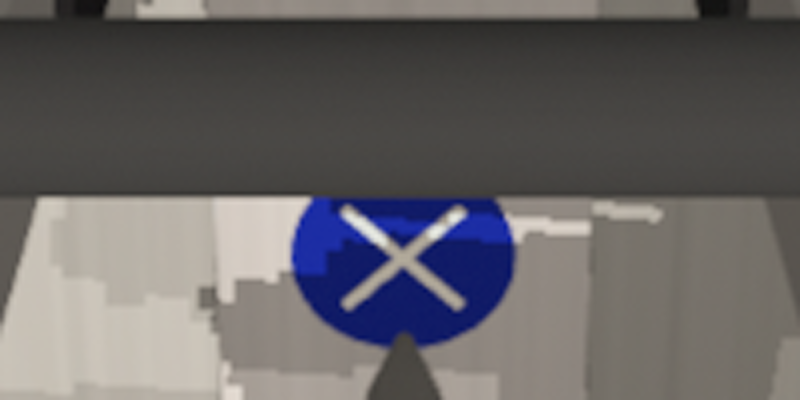

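Run:
```python
from h import *
c=dict(np.load('/tmp/w8.npz'))
f=lambda x,y:((x+.5)/4-.5+220,(y+.5)/4-.5+380)
cmpw(c,f(403,258),f(404,333))
print(proj(c,[561.49+4.2,7.8,55]))
```

```text
mark [565.09   7.81  55.  ] tip [565.56   7.99  67.  ] go tool x 0.53 mm  z 0.12 mm
(np.float64(320.2725423656478), np.float64(445.0596826137852))
```

```bash
python3 -m creep '[{"tx":0.003,"ty":0.0,"tz":0.0,"turn":0,"fingers":45},{"tx":0.003,"ty":0.0,"tz":0.0,"turn":0,"fingers":45},{"tx":0.003,"ty":0.0,"tz":0.0,"turn":0,"fingers":45},{"tx":0.003,"ty":0.0,"tz":0,"turn":0,"fingers":45}]'
python3 -m creep '[{"tx":0,"ty":0.0,"tz":0,"turn":0,"fingers":54},{"tx":0,"ty":0.0,"tz":0,"turn":0,"fingers":60},{"tx":0,"ty":0.0,"tz":0,"turn":0,"fingers":66},{"tx":0,"ty":0.0,"tz":0,"turn":0,"fingers":66}]'
python3 - <<'E'
from h import *
togo((500,0,58),0.08)
s=st();c=wpose(cam('wrist'),s);np.savez('/tmp/w9.npz',**c);save(c,'w9.png')
cv2.imwrite('pics/w9z.png',cv2.cvtColor(cv2.resize(c['frame'][380:480,220:420],None,fx=4,fy=4,interpolation=2),cv2.COLOR_RGB2BGR))
E
```

```text
clock: 8.35
eef_pos: [476.3, 0.3, 59.5]
eef_rot: [-1.573, -0.002, 0.081]
wrist_force: [-4.9, -0.6, 7.3]
finger_gap: 49.2
clock: 8.75
eef_pos: [476.3, 0.3, 59.4]
eef_rot: [-1.573, -0.002, 0.081]
wrist_force: [0.5, -0.3, -0.4]
finger_gap: 66.0
clock 8.75 pos [4.763e+02 3.000e-01 5.940e+01] yaw 0.0806 down [ 0.0025 -0.0023 -1.    ] F [ 0.5 -0.3 -0.4] gap 66.0
tx 0.1182 ty 0.0073 tz -0.0112 turn 0.0002  dist 24
```

View pics/w9z.png

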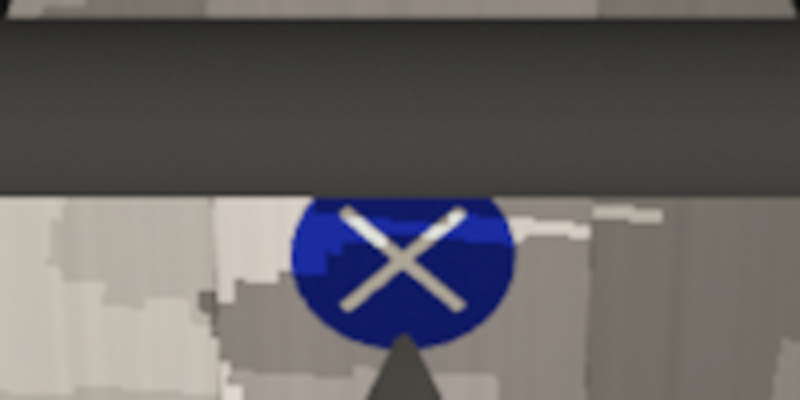

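View pics/w9.png

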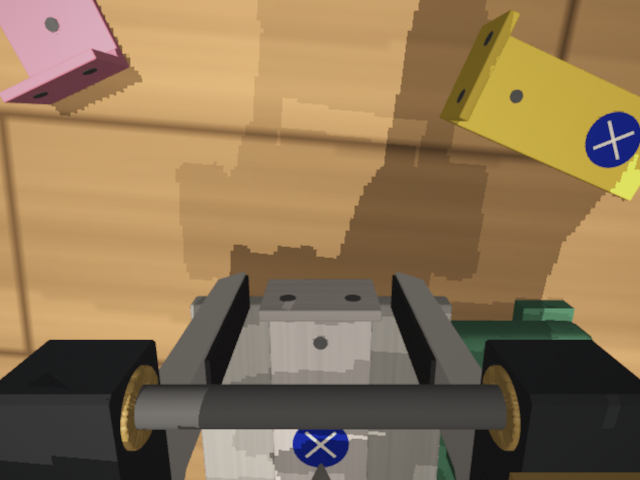

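```bash
python3 -m creep '[{"tx":-0.02,"ty":-0.1,"tz":0,"turn":0,"fingers":70},{"tx":-0.1,"ty":-0.3,"tz":0,"turn":0,"fingers":80},{"tx":-0.25,"ty":-0.5,"tz":-0.1,"turn":0,"fingers":80},{"tx":-0.4,"ty":-0.7,"tz":-0.25,"turn":0,"fingers":60},{"tx":-0.4,"ty":-0.9,"tz":-0.4,"turn":0,"fingers":40},{"tx":-0.4,"ty":-1,"tz":-0.6,"turn":0,"fingers":20},{"tx":-0.4,"ty":-1,"tz":-0.6,"turn":0,"fingers":0},{"tx":-0.4,"ty":-1,"tz":-0.6,"turn":0,"fingers":0}]'
python3 - <<'E'
from h import *
togo((624,-115,375),0.08)
c=cam('side');np.savez('/tmp/s9.npz',**c);cv2.imwrite('pics/s9.png',cv2.cvtColor(cv2.resize(c['frame'][225:315,280:370],None,fx=7,fy=7,interpolation=2),cv2.COLOR_RGB2BGR))
save(c,'s9f.png')
c=cam('top');np.savez('/tmp/t9.npz',**c);cv2.imwrite('pics/t9.png',cv2.cvtColor(cv2.resize(c['frame'][195:285,255:365],None,fx=6,fy=6,interpolation=2),cv2.COLOR_RGB2BGR))
E
```

```text
clock: 9.6
eef_pos: [405.6, -125.9, 259.5]
eef_rot: [-1.573, -0.003, 0.079]
wrist_force: [-0.1, -0.2, -0.3]
finger_gap: 43.2
clock 9.60 pos [ 405.6 -125.9  259.5] yaw 0.0785 down [ 0.0029 -0.0024 -1.    ] F [-0.1 -0.2 -0.3] gap 43.2
tx 1.0944 ty -0.5743 tz -0.0330 turn -0.0005  dist 247
```

View pics/s9.png

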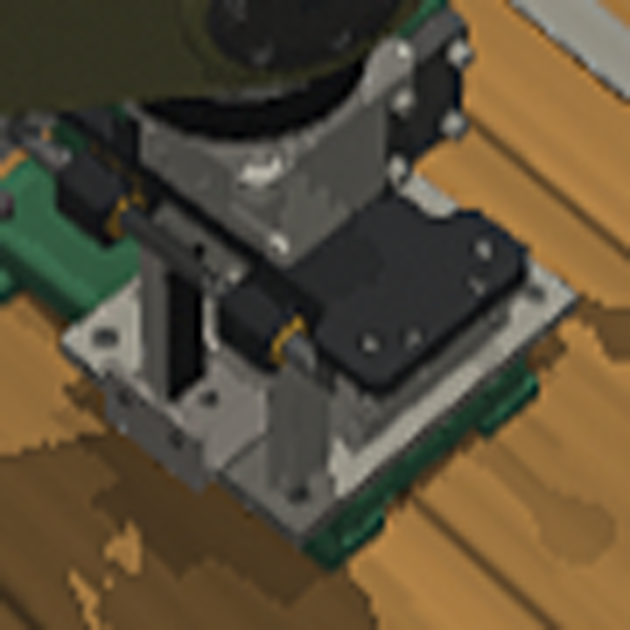

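View pics/s9f.png

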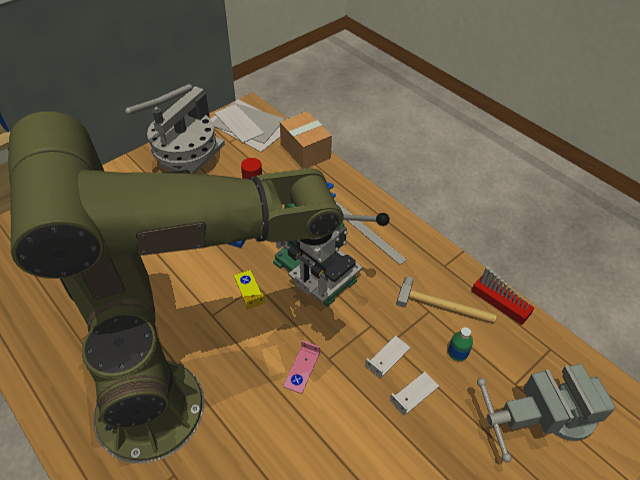

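```bash
python3 - <<'E'
from h import *
a=dict(np.load('/tmp/top0.npz'));b=dict(np.load('/tmp/side0.npz'))
def blk(c,u0,v0,r):
    f=c['frame'][v0-r:v0+r,u0-r:u0+r].max(2);m=(f<60).astype(np.uint8)
    k,l,s,ce=cv2.connectedComponentsWithStats(m);i=1+np.argmax(s[1:,4]);print(s[i]);return ce[i]+[u0-r,v0-r]
pa=blk(a,357,211,10);pb=blk(b,382,219,12);print(pa,pb)
oa,da=ray(a,*pa);ob,db=ray(b,*pb)
A=np.stack([da,-db],1);t=np.linalg.lstsq(A,ob-oa,rcond=None)[0];p=oa+da*t[0];q=ob+db*t[1];print(p,q,(p+q)/2)
P=np.array([565.7,8.0]);y=0.080;u=np.array([-np.sin(y),np.cos(y)]);v=np.array([-np.cos(y),-np.sin(y)])
for th in (0,.4,.7,.78,.88):
    an=np.radians(35)-th; print(th,(P+u*(28-190*np.cos(an))-52*v).round(1),205+190*np.sin(an))
E
python3 -m creep '[{"tx":0,"ty":-0.25,"tz":0,"turn":0,"fingers":0},{"tx":0.1,"ty":-0.5,"tz":0,"turn":0,"fingers":0},{"tx":0.3,"ty":-0.57,"tz":-0.02,"turn":0,"fingers":0},{"tx":0.5,"ty":-0.57,"tz":-0.02,"turn":0,"fingers":0},{"tx":0.6,"ty":-0.57,"tz":-0.03,"turn":0,"fingers":0},{"tx":0.6,"ty":-0.57,"tz":-0.03,"turn":0,"fingers":0}]'
python3 -m creep '[{"tx":0.2,"ty":0,"tz":0,"turn":0,"fingers":0},{"tx":0.4,"ty":0,"tz":0,"turn":0,"fingers":0},{"tx":0.4,"ty":0,"tz":0,"turn":0,"fingers":0},{"tx":0.4,"ty":0,"tz":0,"turn":0,"fingers":0}]'
python3 - <<'E'
from h import *
togo((624,-115,340),0.08)
c=cam('side');np.savez('/tmp/s10.npz',**c);cv2.imwrite('pics/s10.png',cv2.cvtColor(cv2.resize(c['frame'][130:330,260:460],None,fx=3,fy=3,interpolation=2),cv2.COLOR_RGB2BGR))
s=st();c=wpose(cam('wrist'),s);save(c,'w10.png')
E
```

```text
clock: 10.3
eef_pos: [527.0, -119.0, 369.9]
eef_rot: [-1.571, 0.003, 0.083]
wrist_force: [0.7, 0.2, -0.3]
finger_gap: 0.4
clock: 10.7
eef_pos: [606.6, -111.4, 368.2]
eef_rot: [-1.57, 0.006, 0.085]
wrist_force: [-0.5, -0.8, -0.2]
finger_gap: 0.6
clock 10.70 pos [ 606.6 -111.4  368.2] yaw 0.0848 down [-5.7e-03  5.0e-04 -1.0e+00] F [-0.5 -0.8 -0.2] gap 0.6
tx 0.0861 ty 0.1405 tz -0.0256 turn 0.0015  dist 33Traceback (most recent call last):
  File "<stdin>", line 6, in <module>
  File "<stdin>", line 5, in blk
    return _wrapfunc(a, 'argmax', axis=axis, out=out, **kwds)
    return bound(*args, **kwds)
ValueError: attempt to get argmax of an empty sequence
```

View pics/s10.png

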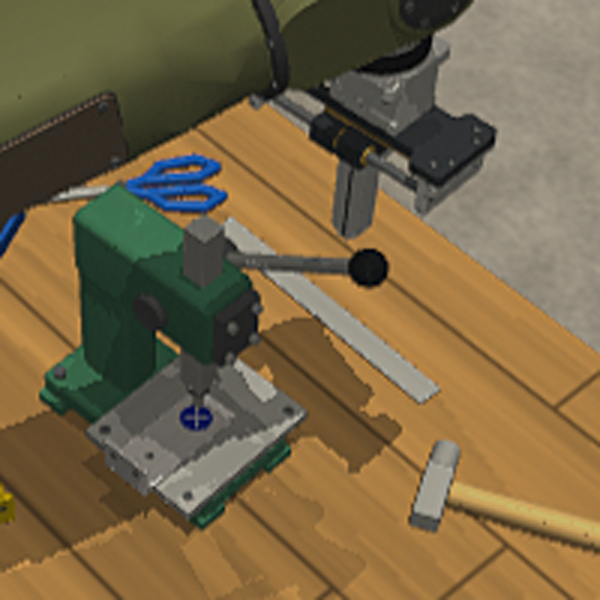

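View pics/w10.png

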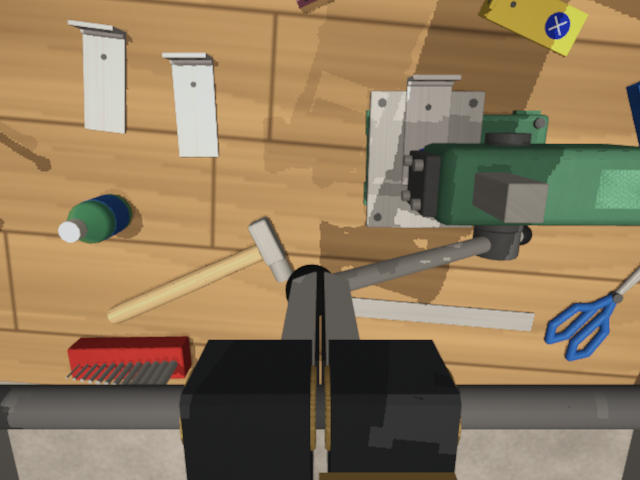

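The side view shows the punch just above the cross at about (197,410) in the crop. The wrist view shows the knob at (308,283) just ahead of the closed fingers. I measure both.

Run:
```python
from h import *
c=dict(np.load('/tmp/s10.npz'))
cv2.imwrite('pics/s10z.png',cv2.cvtColor(cv2.resize(c['frame'][240:290,295:355],None,fx=12,fy=12,interpolation=2),cv2.COLOR_RGB2BGR))
b=c
def blk(c,u0,v0,r,th):
    f=c['frame'][v0-r:v0+r,u0-r:u0+r].max(2);m=(f<th).astype(np.uint8)
    k,l,s,ce=cv2.connectedComponentsWithStats(m);i=1+np.argmax(s[1:,4]);print(s[i]);return ce[i]+[u0-r,v0-r]
a=dict(np.load('/tmp/top0.npz'))
pa=blk(a,357,211,10,85);pb=blk(b,382,219,12,60);print(pa,pb)
oa,da=ray(a,*pa);ob,db=ray(b,*pb)
A=np.stack([da,-db],1);t=np.linalg.lstsq(A,ob-oa,rcond=None)[0];p=oa+da*t[0];q=ob+db*t[1];print(p,q,(p+q)/2)
P=np.array([565.7,8.0]);y=0.080;u=np.array([-np.sin(y),np.cos(y)]);v=np.array([-np.cos(y),-np.sin(y)])
for th in (0,.4,.7,.78,.88):
    an=np.radians(35)-th; print(th,(P+u*(28-190*np.cos(an))-52*v).round(1),205+190*np.sin(an))
print(onz(b,*pb,314))
```

```text
[ 5  5 11 10 78]
[  6   6  13  13 130]
[356.83333333 210.64102564] [382.22307692 218.87692308]
[ 630.64231194 -116.11027996  314.00055491] [ 627.3793508  -113.73457365  313.02425105] [ 629.01083137 -114.9224268   313.51240298]
0 [ 627.7 -115.1] 313.9795229066988
0.4 [ 630.1 -145.1] 244.76814976910947
0.7 [ 630.4 -148.6] 188.0868119302821
0.78 [ 630.3 -146.6] 173.01739115105698
0.88 [ 629.9 -142.5] 154.47948534423017
[ 626.67518612 -114.3007356   314.        ]
```

View pics/s10z.png

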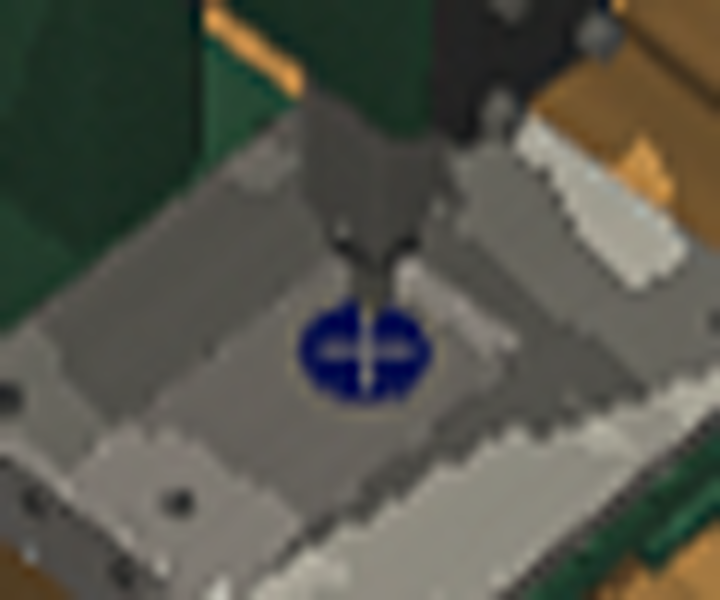

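Run:
```python
from h import *
c=dict(np.load('/tmp/s10.npz'))
f=lambda x,y:((x+.5)/12-.5+295,(y+.5)/12-.5+240)
m=onz(c,*f(367,351),55)
for y in (304,308,312):
    t=onz(c,*f(372,y),67);print(m.round(1),t.round(1),(t-m).round(2))
g=proj(c,m+[0,0,12]);print('ideal tip crop',(g[0]-295+.5)*12,(g[1]-240+.5)*12)
togo((629,-117,336),0.08)
```

```text
[563.5   7.9  55. ] [567.   10.4  67. ] [ 3.46  2.56 12.  ]
[563.5   7.9  55. ] [566.2   9.6  67. ] [ 2.7  1.7 12. ]
[563.5   7.9  55. ] [565.5   8.7  67. ] [ 1.94  0.85 12.  ]
ideal tip crop 368.6214008760312 319.1706555757419
clock 10.80 pos [ 605.8 -111.9  370.2] yaw 0.0838 down [-2.7e-03 -2.0e-04 -1.0e+00] F [ 0.2 -0.8  1.1] gap 0.3
tx 0.1137 ty 0.1707 tz -0.0352 turn 0.0012  dist 42
```

```bash
python3 -m creep '[{"tx":0.114,"ty":0.1,"tz":-0.035,"turn":0,"fingers":0},{"tx":0.114,"ty":0.17,"tz":-0.035,"turn":0,"fingers":0},{"tx":0.114,"ty":0.17,"tz":-0.035,"turn":0,"fingers":0},{"tx":0.114,"ty":0.17,"tz":-0.035,"turn":0,"fingers":0}]'
python3 - <<'E'
from h import *
togo((629,-117,336),0.08)
s=st();R=Ro.from_euler('xyz',s['eef_rot']).as_matrix()
P=np.array([565.7,8.0]);y=0.080;u=np.array([-np.sin(y),np.cos(y)]);v=np.array([-np.cos(y),-np.sin(y)])
for th in (0,.1,.2,.3,.4,.5,.6,.7,.75,.78,.82):
    an=np.radians(35)-th; p=np.r_[(P+u*(28-190*np.cos(an))-52*v),205+190*np.sin(an)+16]
    print(th,p.round(0),(R.T@(p-s['eef_pos'])/200).round(3))
c=cam('side');cv2.imwrite('pics/s11.png',cv2.cvtColor(cv2.resize(c['frame'][150:250,320:440],None,fx=5,fy=5,interpolation=2),cv2.COLOR_RGB2BGR))
E
```

```text
clock: 11.2
eef_pos: [628.4, -116.9, 337.8]
eef_rot: [-1.571, 0.001, 0.084]
wrist_force: [-0.4, -0.9, 1.3]
finger_gap: 0.7
clock 11.20 pos [ 628.4 -116.9  337.8] yaw 0.0837 down [-1.1e-03 -6.0e-04 -1.0e+00] F [-0.4 -0.9  1.3] gap 0.7
tx 0.0032 ty 0.0089 tz -0.0007 turn 0.0012  dist 2
0 [ 628. -115.  330.] [-0.002  0.039  0.009]
0.1 [ 629. -125.  314.] [-0.002  0.119 -0.041]
0.2 [ 629. -134.  297.] [-0.002  0.204 -0.083]
0.3 [ 630. -140.  279.] [-0.002  0.293 -0.117]
0.4 [ 630. -145.  261.] [-0.002  0.385 -0.141]
0.5 [ 630. -148.  242.] [-0.002  0.479 -0.156]
0.6 [ 630. -149.  223.] [-0.002  0.574 -0.162]
0.7 [ 630. -149.  204.] [-0.002  0.669 -0.158]
0.75 [ 630. -147.  195.] [-0.002  0.716 -0.153]
0.78 [ 630. -147.  189.] [-0.002  0.744 -0.148]
0.82 [ 630. -145.  182.] [-0.002  0.781 -0.141]
```

View pics/s11.png

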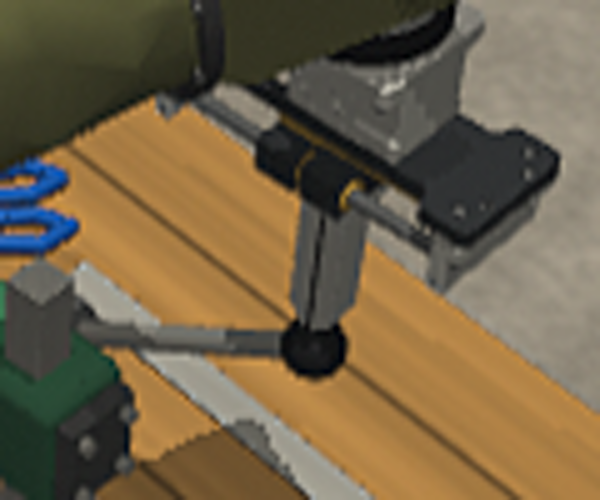

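The fingertips hang right over the ball knob at crop (315,345). Pulling down along the arc to just short of punch contact.

```bash
python3 -m creep '[{"tx":0,"ty":0.04,"tz":0.005,"turn":0,"fingers":0},{"tx":0,"ty":0.08,"tz":-0.015,"turn":0,"fingers":0},{"tx":0,"ty":0.12,"tz":-0.04,"turn":0,"fingers":0},{"tx":0,"ty":0.16,"tz":-0.06,"turn":0,"fingers":0},{"tx":0,"ty":0.2,"tz":-0.08,"turn":0,"fingers":0},{"tx":0,"ty":0.25,"tz":-0.1,"turn":0,"fingers":0},{"tx":0,"ty":0.3,"tz":-0.118,"turn":0,"fingers":0},{"tx":0,"ty":0.35,"tz":-0.13,"turn":0,"fingers":0},{"tx":0,"ty":0.4,"tz":-0.143,"turn":0,"fingers":0},{"tx":0,"ty":0.45,"tz":-0.15,"turn":0,"fingers":0},{"tx":0,"ty":0.5,"tz":-0.157,"turn":0,"fingers":0},{"tx":0,"ty":0.55,"tz":-0.16,"turn":0,"fingers":0},{"tx":0,"ty":0.6,"tz":-0.16,"turn":0,"fingers":0},{"tx":0,"ty":0.64,"tz":-0.16,"turn":0,"fingers":0},{"tx":0,"ty":0.64,"tz":-0.16,"turn":0,"fingers":0}]'
python3 - <<'E'
from h import *
togo((630,-147,189),0.08)
c=cam('side');np.savez('/tmp/s12.npz',**c);cv2.imwrite('pics/s12z.png',cv2.cvtColor(cv2.resize(c['frame'][240:290,295:355],None,fx=12,fy=12,interpolation=2),cv2.COLOR_RGB2BGR))
cv2.imwrite('pics/s12.png',cv2.cvtColor(cv2.resize(c['frame'][150:310,280:480],None,fx=3.5,fy=3.5,interpolation=2),cv2.COLOR_RGB2BGR))
E
```

```text
clock: 12.75
eef_pos: [631.0, -149.6, 210.0]
eef_rot: [-1.573, -0.0, 0.083]
wrist_force: [0.7, -3.5, 5.2]
finger_gap: 0.6
clock 12.75 pos [ 631.  -149.6  210. ] yaw 0.0832 down [ 3.0e-04 -1.8e-03 -1.0e+00] F [ 0.7 -3.5  5.2] gap 0.6
tx -0.0042 ty 0.1050 tz 0.0136 turn 0.0010  dist 21
```

View pics/s12.png

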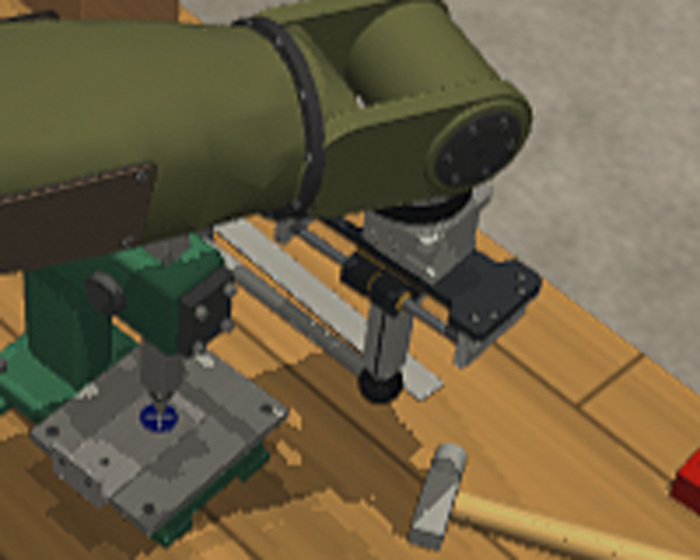

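View pics/s12z.png

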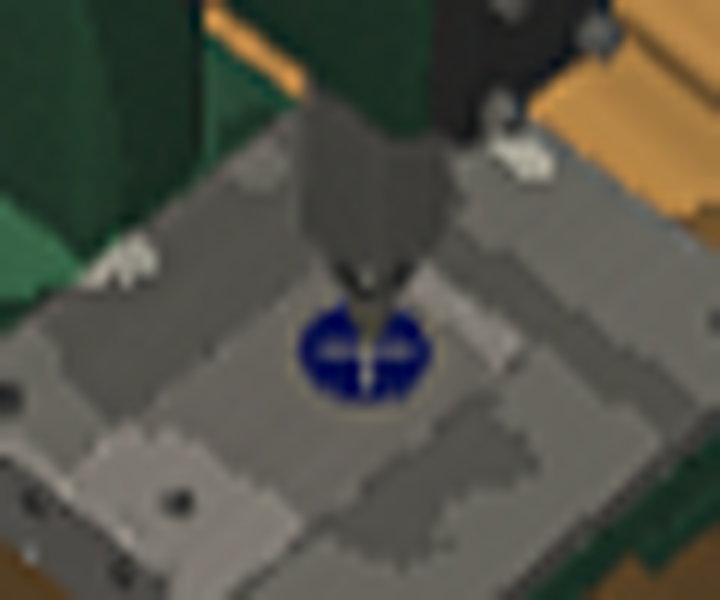

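The punch is about 1.7 mm above the plate, over the cross centre to within about 1.5 mm in crop. Pressing.

```bash
python3 -m creep '[{"tx":0,"ty":0.03,"tz":0,"turn":0,"fingers":0},{"tx":0,"ty":0.06,"tz":0.005,"turn":0,"fingers":0},{"tx":0,"ty":0.09,"tz":0.01,"turn":0,"fingers":0},{"tx":0,"ty":0.11,"tz":0.013,"turn":0,"fingers":0},{"tx":0,"ty":0.115,"tz":0.013,"turn":0,"fingers":0},{"tx":0,"ty":0.115,"tz":0.013,"turn":0,"fingers":0}]'
```

```text
clock: 13.4
eef_pos: [631.1, -147.4, 188.6]
eef_rot: [-1.574, -0.002, 0.083]
wrist_force: [-0.9, -3.8, 5.3]
finger_gap: 0.4
```

```bash
python3 -m creep '[{"tx":0,"ty":0.015,"tz":0.003,"turn":0,"fingers":0},{"tx":0,"ty":0.025,"tz":0.004,"turn":0,"fingers":0},{"tx":0,"ty":0.03,"tz":0.005,"turn":0,"fingers":0},{"tx":0,"ty":0.03,"tz":0.005,"turn":0,"fingers":0}]'
```

```text
clock: 13.8
eef_pos: [631.1, -146.9, 183.6]
eef_rot: [-1.575, -0.003, 0.083]
wrist_force: [-1.3, -3.5, 5.5]
finger_gap: 0.4
```

```bash
python3 -m creep '[{"tx":0,"ty":0.01,"tz":0.002,"turn":0,"fingers":0},{"tx":0,"ty":0.02,"tz":0.004,"turn":0,"fingers":0},{"tx":0,"ty":0.02,"tz":0.004,"turn":0,"fingers":0}]'
python3 - <<'E'
from h import *
togo((630,-147,189),0.08)
c=cam('side');np.savez('/tmp/s13.npz',**c);cv2.imwrite('pics/s13z.png',cv2.cvtColor(cv2.resize(c['frame'][240:290,295:355],None,fx=12,fy=12,interpolation=2),cv2.COLOR_RGB2BGR))
E
```

```text
clock: 14.1
eef_pos: [631.1, -146.5, 180.6]
eef_rot: [-1.576, -0.004, 0.083]
wrist_force: [-1.1, -2.9, 5.4]
finger_gap: 0.6
clock 14.10 pos [ 631.1 -146.5  180.6] yaw 0.0828 down [ 0.0042 -0.0046 -1.    ] F [-1.1 -2.9  5.4] gap 0.6
tx -0.0054 ty -0.0422 tz -0.0023 turn 0.0009  dist 9
```

View pics/s13z.png

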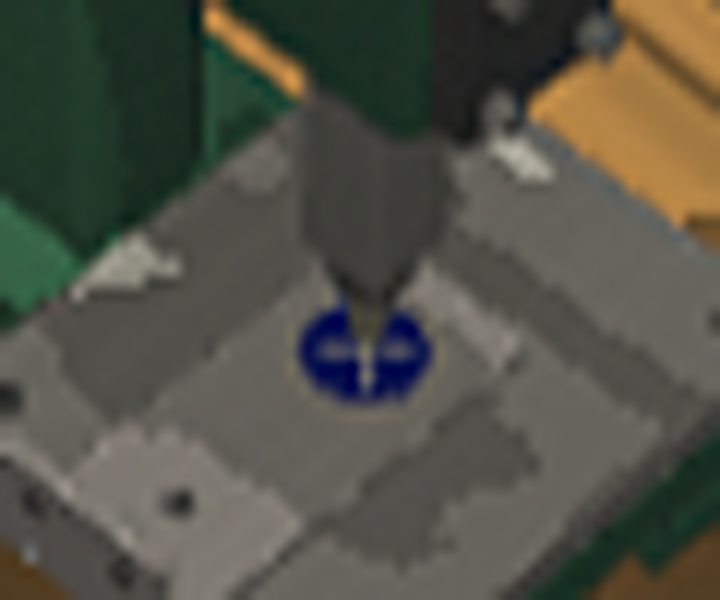

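```bash
python3 -m creep '[{"tx":0,"ty":0.01,"tz":0.002,"turn":0,"fingers":0},{"tx":0,"ty":0.02,"tz":0.005,"turn":0,"fingers":0},{"tx":0,"ty":0.025,"tz":0.006,"turn":0,"fingers":0},{"tx":0,"ty":0.025,"tz":0.006,"turn":0,"fingers":0}]'
```

```text
clock: 14.55
eef_pos: [631.1, -145.9, 176.7]
eef_rot: [-1.577, -0.005, 0.083]
wrist_force: [-1.7, -4.2, 6.5]
finger_gap: 0.5
```

```bash
python3 -m creep '[{"tx":0,"ty":0.01,"tz":0.002,"turn":0,"fingers":0},{"tx":0,"ty":0.02,"tz":0.004,"turn":0,"fingers":0},{"tx":0,"ty":0.02,"tz":0.004,"turn":0,"fingers":0},{"tx":0,"ty":0.02,"tz":0.004,"turn":0,"fingers":0}]'
```

```text
clock: 14.95
eef_pos: [631.1, -145.5, 174.0]
eef_rot: [-1.578, -0.006, 0.082]
wrist_force: [-1.8, -2.8, 7.1]
finger_gap: 0.6
```

```bash
python3 -m creep '[{"tx":0,"ty":0.01,"tz":0.002,"turn":0,"fingers":0},{"tx":0,"ty":0.02,"tz":0.004,"turn":0,"fingers":0},{"tx":0,"ty":0.03,"tz":0.006,"turn":0,"fingers":0},{"tx":0,"ty":0.03,"tz":0.006,"turn":0,"fingers":0},{"tx":0,"ty":0.03,"tz":0.006,"turn":0,"fingers":0}]'
python3 - <<'E'
from h import *
togo((630,-147,189),0.08)
c=cam('side');np.savez('/tmp/s14.npz',**c);cv2.imwrite('pics/s14z.png',cv2.cvtColor(cv2.resize(c['frame'][240:290,295:355],None,fx=12,fy=12,interpolation=2),cv2.COLOR_RGB2BGR))
cv2.imwrite('pics/s14.png',cv2.cvtColor(cv2.resize(c['frame'][150:310,280:480],None,fx=3.5,fy=3.5,interpolation=2),cv2.COLOR_RGB2BGR))
E
```

```text
clock: 15.45
eef_pos: [631.1, -144.9, 170.0]
eef_rot: [-1.579, -0.008, 0.082]
wrist_force: [-5.7, -4.0, 12.1]
finger_gap: 0.4
clock 15.45 pos [ 631.1 -144.9  170. ] yaw 0.0822 down [ 0.0084 -0.008  -0.9999] F [-5.7 -4.  12.1] gap 0.4
tx -0.0057 ty -0.0949 tz -0.0109 turn 0.0007  dist 19
```

View pics/s14z.png

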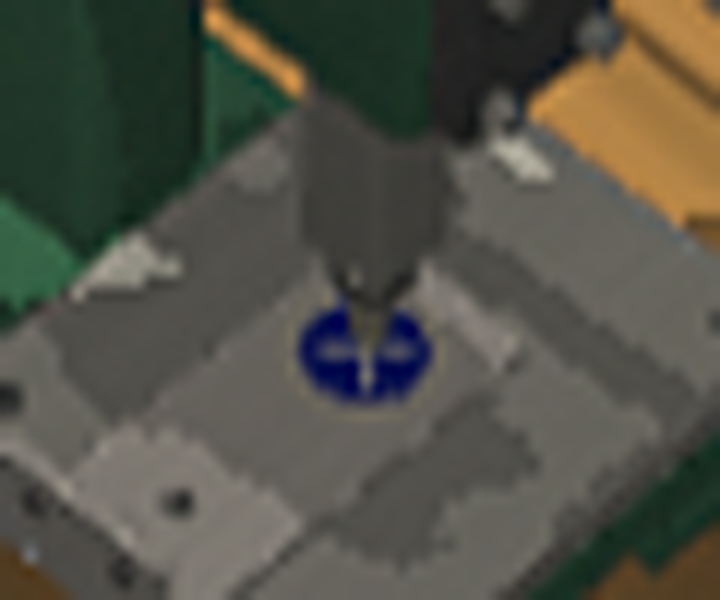

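View pics/s14.png

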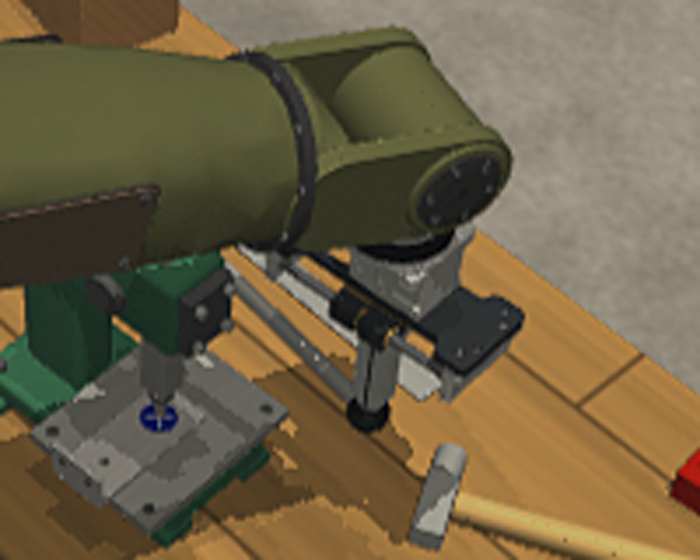

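F rises to 12 N at the knob against about 5.4 N free-moving. That is roughly 6 N extra times 12 at the ram, with the lever practically at its stop and the tip on the cross centre at (369,346). Letting the lever up along its arc.

```bash
python3 -m creep '[{"tx":0,"ty":-0.04,"tz":-0.01,"turn":0,"fingers":0},{"tx":0,"ty":-0.1,"tz":-0.02,"turn":0,"fingers":0},{"tx":0,"ty":-0.16,"tz":-0.022,"turn":0,"fingers":0},{"tx":0,"ty":-0.22,"tz":-0.025,"turn":0,"fingers":0},{"tx":0,"ty":-0.28,"tz":-0.024,"turn":0,"fingers":0},{"tx":0,"ty":-0.34,"tz":-0.02,"turn":0,"fingers":0},{"tx":0,"ty":-0.4,"tz":-0.01,"turn":0,"fingers":0},{"tx":0,"ty":-0.46,"tz":0,"turn":0,"fingers":0},{"tx":0,"ty":-0.52,"tz":0.02,"turn":0,"fingers":0},{"tx":0,"ty":-0.58,"tz":0.04,"turn":0,"fingers":0},{"tx":0,"ty":-0.64,"tz":0.06,"turn":0,"fingers":0},{"tx":0,"ty":-0.7,"tz":0.09,"turn":0,"fingers":0},{"tx":0,"ty":-0.76,"tz":0.12,"turn":0,"fingers":0},{"tx":0,"ty":-0.82,"tz":0.15,"turn":0,"fingers":0},{"tx":0,"ty":-0.9,"tz":0.15,"turn":0,"fingers":0},{"tx":0,"ty":-1,"tz":0.15,"turn":0,"fingers":0}]'
python3 - <<'E'
from h import *
togo((527,-119,370),0.08)
c=cam('side');np.savez('/tmp/s15.npz',**c);cv2.imwrite('pics/s15.png',cv2.cvtColor(cv2.resize(c['frame'][130:330,260:460],None,fx=3,fy=3,interpolation=2),cv2.COLOR_RGB2BGR))
E
```

```text
clock: 17.1
eef_pos: [626.7, -113.0, 370.1]
eef_rot: [-1.579, -0.006, 0.082]
wrist_force: [0.7, 0.0, -0.1]
finger_gap: 0.3
clock 17.10 pos [ 626.7 -113.   370.1] yaw 0.0824 down [ 0.0069 -0.0079 -0.9999] F [ 0.7  0.  -0.1] gap 0.3
tx -0.4995 ty -0.0027 tz 0.0111 turn 0.0008  dist 100
```

View pics/s15.png

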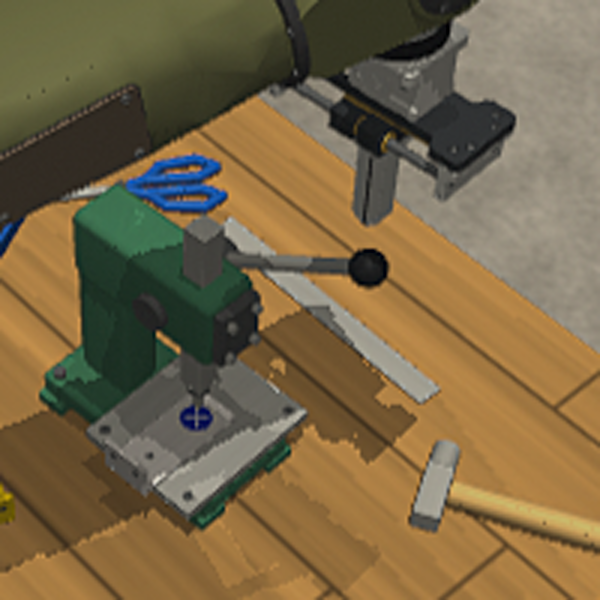

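```bash
python3 -m creep '[{"tx":-0.25,"ty":0,"tz":0,"turn":0,"fingers":30},{"tx":-0.5,"ty":0,"tz":0,"turn":0,"fingers":50},{"tx":-0.75,"ty":0.1,"tz":0,"turn":0,"fingers":70},{"tx":-1,"ty":0.3,"tz":0.02,"turn":0,"fingers":80},{"tx":-1,"ty":0.5,"tz":0.05,"turn":0,"fingers":80},{"tx":-1,"ty":0.55,"tz":0.05,"turn":0,"fingers":80},{"tx":-1,"ty":0.55,"tz":0.05,"turn":0,"fingers":80}]'
python3 - <<'E'
from h import *
togo((415,-4,150),0.0806)
E
```

```text
clock: 17.85
eef_pos: [427.1, -120.3, 260.2]
eef_rot: [-1.58, -0.008, 0.082]
wrist_force: [0.1, -0.2, 0.7]
finger_gap: 52.8
clock 17.85 pos [ 427.1 -120.3  260.2] yaw 0.0821 down [ 0.0089 -0.0083 -0.9999] F [ 0.1 -0.2  0.7] gap 52.8
tx -0.0171 ty 0.5458 tz 0.5895 turn 0.0005  dist 161
```

```bash
python3 -m creep '[{"tx":-0.05,"ty":0.1,"tz":0.15,"turn":0,"fingers":80},{"tx":-0.05,"ty":0.25,"tz":0.35,"turn":0,"fingers":80},{"tx":-0.02,"ty":0.4,"tz":0.5,"turn":0,"fingers":80},{"tx":-0.02,"ty":0.545,"tz":0.59,"turn":0,"fingers":80},{"tx":-0.02,"ty":0.545,"tz":0.59,"turn":0,"fingers":80},{"tx":-0.02,"ty":0.545,"tz":0.59,"turn":0,"fingers":80}]'
python3 - <<'E'
from h import *
togo((475.8,0.3,59.5),0.0806)
s=st();c=wpose(cam('wrist'),s);save(c,'w16.png');np.savez('/tmp/w16.npz',**c)
E
```

```text
clock: 18.45
eef_pos: [415.3, -4.2, 151.5]
eef_rot: [-1.58, -0.009, 0.083]
wrist_force: [0.4, -0.3, 0.7]
finger_gap: 80.1
clock 18.45 pos [415.3  -4.2 151.5] yaw 0.0831 down [ 0.0098 -0.0086 -0.9999] F [ 0.4 -0.3  0.7] gap 80.1
tx 0.2990 ty 0.4628 tz 0.0017 turn 0.0008  dist 110
```

View pics/w16.png

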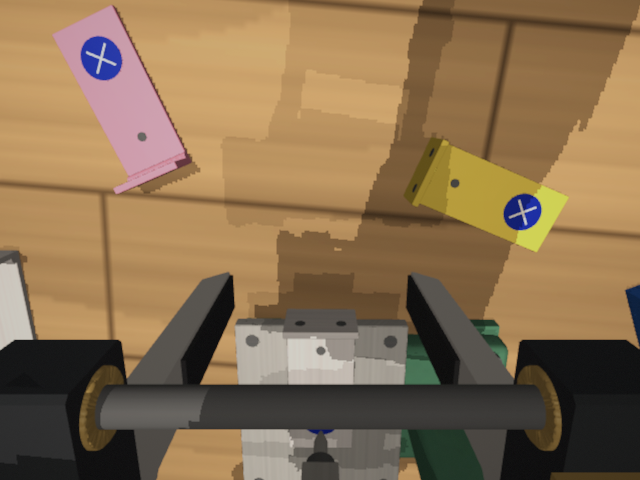

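```bash
python3 -m creep '[{"tx":0.15,"ty":0.05,"tz":0.002,"turn":0,"fingers":78},{"tx":0.3,"ty":0.15,"tz":0.002,"turn":0,"fingers":74},{"tx":0.3,"ty":0.28,"tz":0.002,"turn":0,"fingers":70},{"tx":0.3,"ty":0.4,"tz":0.002,"turn":0,"fingers":66},{"tx":0.3,"ty":0.46,"tz":0.002,"turn":0.0008,"fingers":64},{"tx":0.3,"ty":0.46,"tz":0.002,"turn":0.0008,"fingers":62},{"tx":0.3,"ty":0.46,"tz":0.002,"turn":0.0008,"fingers":60}]'
python3 - <<'E'
from h import *
togo((475.8,0.3,59.5),0.0806)
s=st();c=wpose(cam('wrist'),s);save(c,'w17.png');np.savez('/tmp/w17.npz',**c)
E
```

```text
clock: 19.2
eef_pos: [477.2, -0.5, 62.0]
eef_rot: [-1.581, -0.012, 0.079]
wrist_force: [0.2, 0.6, 0.7]
finger_gap: 60.4
clock 19.20 pos [477.2  -0.5  62. ] yaw 0.0790 down [ 0.0129 -0.0089 -0.9999] F [0.2 0.6 0.7] gap 60.4
tx -0.0070 ty 0.0123 tz 0.0049 turn -0.0005  dist 3
```

View pics/w17.png

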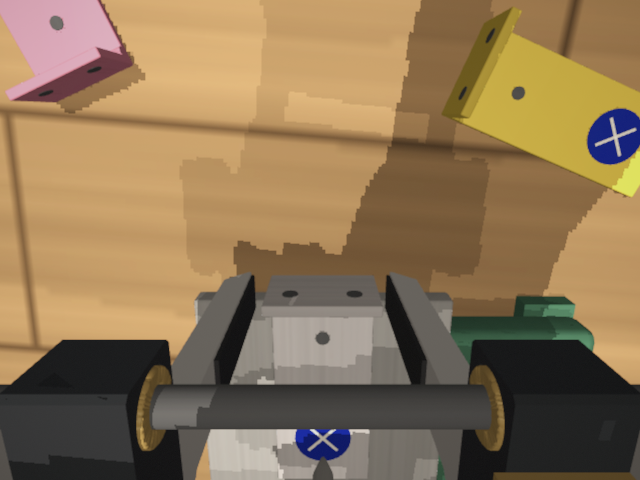

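```bash
python3 -m creep '[{"tx":0,"ty":0.003,"tz":0.004,"turn":0,"fingers":45},{"tx":0,"ty":0.003,"tz":0.004,"turn":0,"fingers":45},{"tx":0,"ty":0.003,"tz":0.004,"turn":0,"fingers":45},{"tx":0,"ty":0.003,"tz":0.004,"turn":0,"fingers":45},{"tx":0,"ty":0.003,"tz":0.004,"turn":0,"fingers":45}]' 45
python3 - <<'E'
from h import *
togo((475.8,0.3,59.5),0.0806)
E
```

```text
clock: 19.75
eef_pos: [477.9, 0.3, 62.6]
eef_rot: [-1.581, -0.015, 0.079]
wrist_force: [-1.7, -0.5, 8.3]
finger_gap: 49.0
clock 19.75 pos [4.779e+02 3.000e-01 6.260e+01] yaw 0.0793 down [ 0.0153 -0.0091 -0.9998] F [-1.7 -0.5  8.3] gap 49.0
tx -0.0105 ty 0.0154 tz 0.0008 turn -0.0004  dist 4
```

```bash
python3 -m creep '[{"tx":-0.03,"ty":0.0,"tz":0,"turn":0,"fingers":45},{"tx":-0.07,"ty":0.0,"tz":0,"turn":0,"fingers":45},{"tx":-0.11,"ty":0.0,"tz":0,"turn":0,"fingers":45},{"tx":-0.15,"ty":0.0,"tz":0,"turn":0,"fingers":45},{"tx":-0.19,"ty":0.0,"tz":0,"turn":0,"fingers":45},{"tx":-0.22,"ty":0.0,"tz":0,"turn":0,"fingers":45},{"tx":-0.22,"ty":0.0,"tz":0,"turn":0,"fingers":45},{"tx":-0.22,"ty":0.0,"tz":0,"turn":0,"fingers":45},{"tx":-0.22,"ty":0.0,"tz":0,"turn":0,"fingers":45}]'
python3 - <<'E'
from h import *
togo((411,-4,110),0.0806)
s=st();c=wpose(cam('wrist'),s);save(c,'w18.png');np.savez('/tmp/w18.npz',**c);W=cloud(c)
for v,u in [(446,300),(446,340),(470,320),(343,300),(335,340)]: print(u,v,W[v,u].round(1))
c=cam('side');cv2.imwrite('pics/s18.png',cv2.cvtColor(cv2.resize(c['frame'][130:330,260:460],None,fx=3,fy=3,interpolation=2),cv2.COLOR_RGB2BGR))
E
```

```text
clock: 20.65
eef_pos: [433.9, -3.1, 61.9]
eef_rot: [-1.581, -0.014, 0.079]
wrist_force: [-3.3, -0.0, 3.6]
finger_gap: 48.9
clock 20.65 pos [433.9  -3.1  61.9] yaw 0.0793 down [ 0.0146 -0.009  -0.9999] F [-3.3 -0.   3.6] gap 48.9
tx -0.1111 ty -0.2420 tz 0.0024 turn -0.0004  dist 53
300 446 [526.3  -6.5  56.8]
340 446 [525.   15.   56.2]
320 470 [542.1   5.5  56.1]
300 343 [465.2 -10.7  54.9]
340 335 [458.6   8.8  55.6]
```

View pics/w18.png

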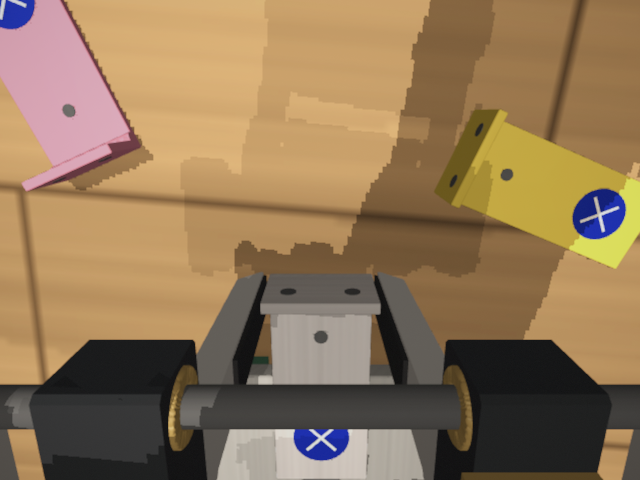

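View pics/s18.png

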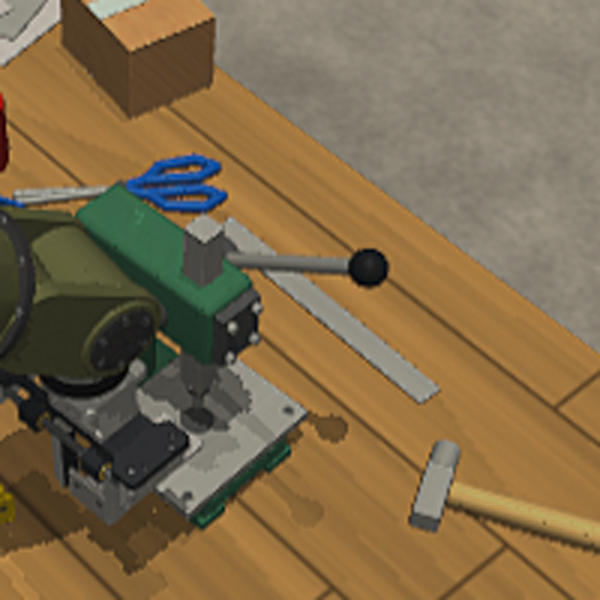

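```bash
python3 -m creep '[{"tx":-0.05,"ty":0.0,"tz":0,"turn":0,"fingers":45},{"tx":-0.1,"ty":0.0,"tz":0,"turn":0,"fingers":45},{"tx":-0.15,"ty":-0.05,"tz":0,"turn":0,"fingers":45},{"tx":-0.22,"ty":-0.15,"tz":0,"turn":0,"fingers":45},{"tx":-0.3,"ty":-0.3,"tz":0,"turn":0,"fingers":45},{"tx":-0.3,"ty":-0.4,"tz":0.1,"turn":0,"fingers":45},{"tx":-0.3,"ty":-0.4,"tz":0.3,"turn":0,"fingers":45},{"tx":-0.3,"ty":-0.4,"tz":0.5,"turn":0,"fingers":45},{"tx":-0.3,"ty":-0.4,"tz":0.7,"turn":0,"fingers":45},{"tx":-0.3,"ty":-0.4,"tz":0.85,"turn":0,"fingers":45},{"tx":-0.3,"ty":-0.4,"tz":0.85,"turn":0,"fingers":45}]'
python3 - <<'E'
from h import *
togo((458.6,345,140),0.489)
E
```

```text
clock: 21.85
eef_pos: [358.2, 164.3, 138.8]
eef_rot: [-1.581, -0.013, 0.083]
wrist_force: [-0.6, 0.1, -1.4]
finger_gap: 49.6
clock 21.85 pos [358.2 164.3 138.8] yaw 0.0827 down [ 0.0138 -0.009  -0.9999] F [-0.6  0.1 -1.4] gap 49.6
tx 0.5750 ty -0.0070 tz 0.8588 turn -0.1293  dist 207
```

```bash
python3 -m creep '[{"tx":0,"ty":0,"tz":0.2,"turn":-0.03,"fingers":45},{"tx":0.05,"ty":0,"tz":0.4,"turn":-0.06,"fingers":45},{"tx":0.2,"ty":0,"tz":0.6,"turn":-0.09,"fingers":45},{"tx":0.35,"ty":0,"tz":0.8,"turn":-0.12,"fingers":45},{"tx":0.5,"ty":0,"tz":0.86,"turn":-0.1293,"fingers":45},{"tx":0.575,"ty":0,"tz":0.86,"turn":-0.1293,"fingers":45},{"tx":0.575,"ty":0,"tz":0.86,"turn":-0.1293,"fingers":45},{"tx":0.575,"ty":0,"tz":0.86,"turn":-0.1293,"fingers":45}]'
python3 - <<'E'
from h import *
togo((458.6,345,40),0.489)
s=st();c=wpose(cam('wrist'),s);save(c,'w19.png');np.savez('/tmp/w19.npz',**c);W=cloud(c)
c=cam('top');np.savez('/tmp/t19.npz',**c);cv2.imwrite('pics/t19.png',cv2.cvtColor(cv2.resize(c['frame'][170:330,110:270],None,fx=3.5,fy=3.5,interpolation=2),cv2.COLOR_RGB2BGR))
c=cam('side');np.savez('/tmp/s19.npz',**c);cv2.imwrite('pics/s19.png',cv2.cvtColor(cv2.resize(c['frame'][130:290,140:340],None,fx=3.5,fy=3.5,interpolation=2),cv2.COLOR_RGB2BGR))
E
```

```text
clock: 22.65
eef_pos: [458.0, 344.1, 138.0]
eef_rot: [-1.585, -0.006, 0.488]
wrist_force: [-0.3, 0.3, -0.8]
finger_gap: 48.9
clock 22.65 pos [458.  344.1 138. ] yaw 0.4879 down [ 0.0125 -0.0099 -0.9999] F [-0.3  0.3 -0.8] gap 48.9
tx 0.0016 ty 0.4901 tz 0.0098 turn -0.0003  dist 98
```

View pics/w19.png

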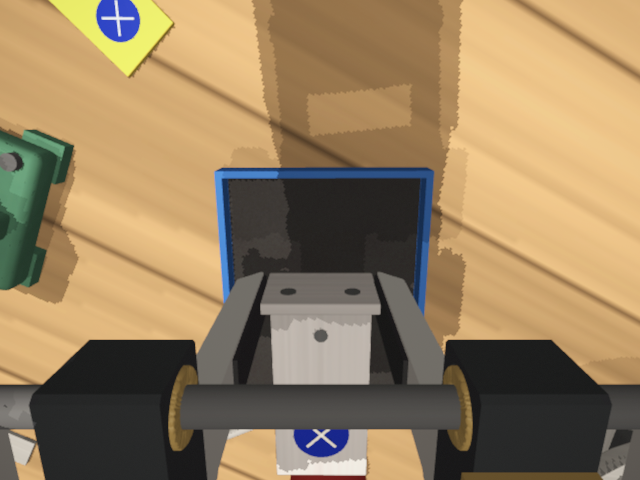

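View pics/s19.png

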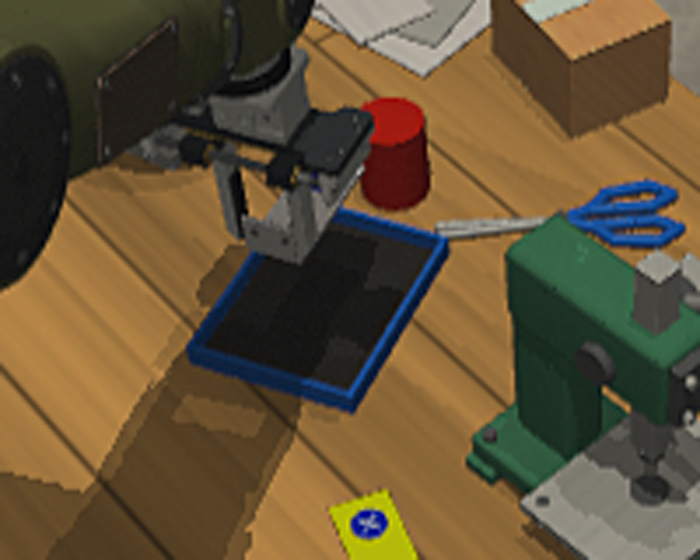

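Run:
```python
from h import *
c=dict(np.load('/tmp/w19.npz'))
a=onz(c,217,170,22);b=onz(c,433,170,22);d=np.array([np.cos(.489),np.sin(.489)])
print(a,b,np.linalg.norm(a-b),'center',((a+b)/2)[:2]+100*d, 'ang',np.arctan2(-(b-a)[0],(b-a)[1]))
m=onz(c,321,436,138-57+50.5);print('mark z est',m)
t=dict(np.load('/tmp/top0.npz'));print('tin',onz(t,163,220,85))
s=st();print(s['eef_pos'],'mark tool x', (m[:2]-s['eef_pos'][:2])@d)
```

```text
[455.56549114 258.99007196  22.        ] [383.94159092 393.2690321   22.        ] 152.18680041555805 center [508.03384535 373.10388404] ang 0.49000634578092495
mark z est [533.53696025 385.26154118 131.5       ]
tin [646.02249533 443.69529759  85.        ]
[457.97136045 344.6831473  138.80035358] mark tool x 85.77097093214448
```

```bash
python3 -m creep '[{"tx":0.01,"ty":0.1,"tz":0.004,"turn":0,"fingers":45},{"tx":0.015,"ty":0.22,"tz":0.008,"turn":0,"fingers":45},{"tx":0.015,"ty":0.34,"tz":0.008,"turn":0,"fingers":45},{"tx":0.015,"ty":0.44,"tz":0.008,"turn":0,"fingers":45},{"tx":0.015,"ty":0.52,"tz":0.008,"turn":0,"fingers":45},{"tx":0.015,"ty":0.56,"tz":0.008,"turn":0,"fingers":45},{"tx":0.015,"ty":0.585,"tz":0.008,"turn":0,"fingers":45},{"tx":0.015,"ty":0.585,"tz":0.008,"turn":0,"fingers":45},{"tx":0.015,"ty":0.585,"tz":0.008,"turn":0,"fingers":45}]'
python3 - <<'E'
from h import *
togo((461,347,17),0.489)
s=st();c=wpose(cam('wrist'),s);save(c,'w20.png');np.savez('/tmp/w20.npz',**c);W=cloud(c)
for v,u in [(446,300),(446,340),(470,320),(343,300),(335,340)]: print(u,v,W[v,u].round(1))
E
```

```text
clock: 23.7
eef_pos: [461.7, 346.6, 22.6]
eef_rot: [-1.585, -0.009, 0.489]
wrist_force: [0.5, 0.5, -1.4]
finger_gap: 48.9
clock 23.70 pos [461.7 346.6  22.6] yaw 0.4887 down [ 0.0145 -0.0084 -0.9999] F [ 0.5  0.5 -1.4] gap 48.9
tx -0.0025 ty 0.0279 tz 0.0037 turn -0.0001  dist 6
300 446 [549.4 381.4  15.2]
340 446 [539.1 400.6  14.9]
320 470 [558.9 398.8  14.6]
300 343 [493.2 352.5  15.7]
340 335 [480.1 368.2  14.9]
```

View pics/w20.png

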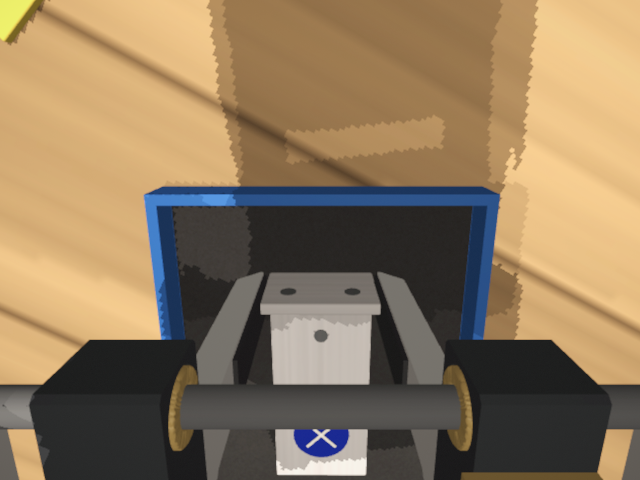

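The bracket is centred between the tray walls at (150..498), with its top about 15 mm above the bench, so there are about 5 mm to go. Lowering gently.

```bash
python3 -m creep '[{"tx":0,"ty":0.008,"tz":0,"turn":0,"fingers":45},{"tx":0,"ty":0.016,"tz":0,"turn":0,"fingers":45},{"tx":0,"ty":0.022,"tz":0,"turn":0,"fingers":45},{"tx":0,"ty":0.022,"tz":0,"turn":0,"fingers":45},{"tx":0,"ty":0.022,"tz":0,"turn":0,"fingers":45}]'
```

```text
clock: 24.25
eef_pos: [461.9, 346.6, 18.3]
eef_rot: [-1.585, -0.009, 0.489]
wrist_force: [-0.8, 0.3, -1.0]
finger_gap: 49.4
```

```bash
python3 -m creep '[{"tx":0,"ty":0.004,"tz":0,"turn":0,"fingers":45},{"tx":0,"ty":0.008,"tz":0,"turn":0,"fingers":45},{"tx":0,"ty":0.008,"tz":0,"turn":0,"fingers":45}]'
```

```text
clock: 24.55
eef_pos: [462.0, 346.7, 17.7]
eef_rot: [-1.585, -0.01, 0.489]
wrist_force: [-5.7, -3.7, 11.5]
finger_gap: 49.5
```

On the floor (11.5 N up). Opening and backing straight up.

```bash
python3 -m creep '[{"tx":0,"ty":-0.004,"tz":0,"turn":0,"fingers":54},{"tx":0,"ty":-0.004,"tz":0,"turn":0,"fingers":60},{"tx":0,"ty":-0.004,"tz":0,"turn":0,"fingers":66},{"tx":0,"ty":-0.004,"tz":0,"turn":0,"fingers":66},{"tx":0,"ty":-0.05,"tz":0,"turn":0,"fingers":66},{"tx":0,"ty":-0.2,"tz":0,"turn":0,"fingers":66},{"tx":-0.05,"ty":-0.4,"tz":0,"turn":0,"fingers":66},{"tx":-0.3,"ty":-0.65,"tz":0,"turn":0,"fingers":66},{"tx":-0.5,"ty":-0.9,"tz":0,"turn":0,"fingers":66},{"tx":-0.7,"ty":-1,"tz":0,"turn":0,"fingers":66},{"tx":-0.7,"ty":-1,"tz":0,"turn":0,"fingers":66},{"tx":-0.7,"ty":-1,"tz":0,"turn":0,"fingers":66}]'
python3 - <<'E'
from h import *
togo((461,347,17),0.489)
s=st();c=wpose(cam('wrist'),s);save(c,'w21.png')
c=cam('side');save(c,'s21.png');np.savez('/tmp/s21.npz',**c)
c=cam('top');save(c,'t21.png');np.savez('/tmp/t21.npz',**c)
E
```

```text
clock: 25.75
eef_pos: [334.5, 282.4, 219.6]
eef_rot: [-1.584, -0.015, 0.489]
wrist_force: [0.0, 0.2, -0.6]
finger_gap: 66.0
clock 25.75 pos [334.5 282.4 219.6] yaw 0.4892 down [ 0.0194 -0.0049 -0.9998] F [ 0.   0.2 -0.6] gap 66.0
tx 0.6951 ty 1.0235 tz 0.0016 turn 0.0001  dist 247
```

View pics/w21.png

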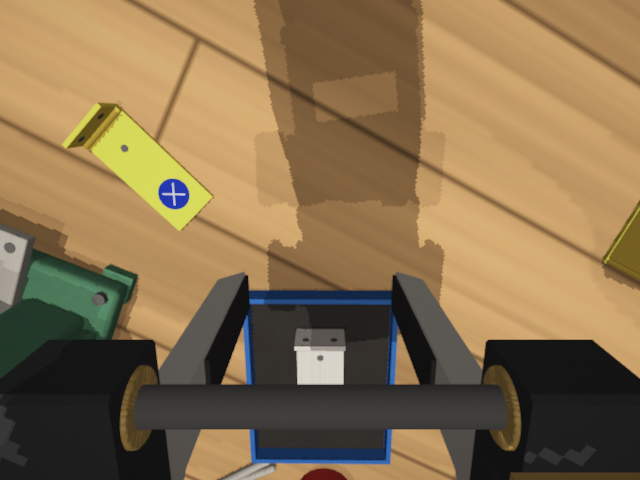

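View pics/s21.png

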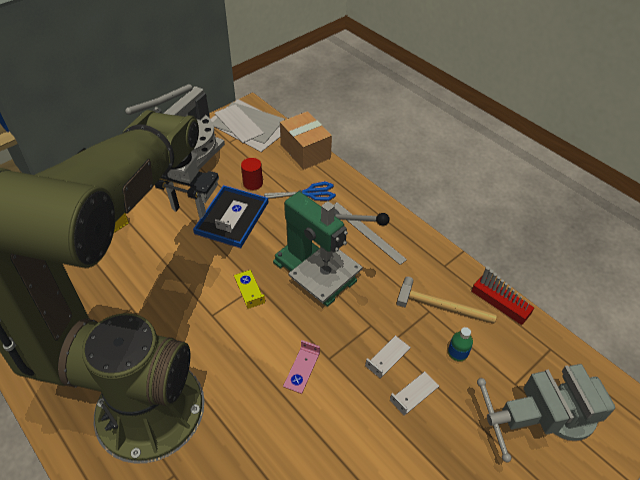

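View pics/t21.png

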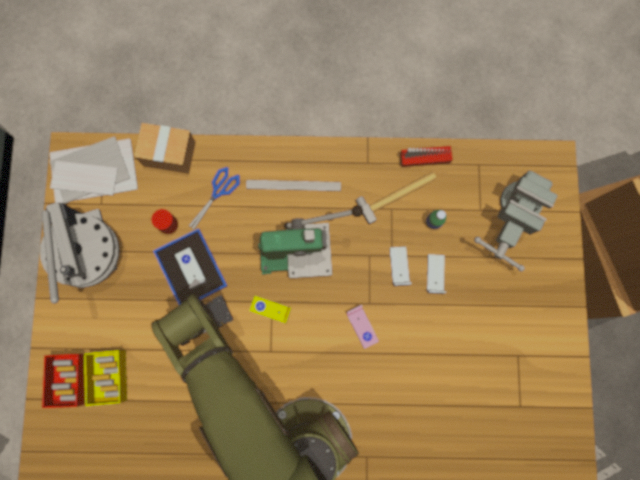

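The bracket lies in the tray with its cross up: disc at side px (237,209) and top px (186,259). One numeric check of bracket, knob and bystanders, then hand in.

Run:
```python
from h import *
c=dict(np.load('/tmp/s21.npz'));c0=dict(np.load('/tmp/side0.npz'));hsv=cv2.cvtColor(c['frame'],cv2.COLOR_RGB2HSV);W=cloud(c)
B=np.zeros((480,640),bool);B[200:235,210:250]=True
B&=(hsv[...,1]<60)&(hsv[...,2]>120)&(W[...,2]<16)
P=W[B];A=np.c_[P[:,:2]-P[:,:2].mean(0),np.ones(len(P))];k=np.linalg.lstsq(A,P[:,2],rcond=None)[0];print('leg plane slope',k[:2].round(3),'z',k[2].round(1),len(P))
print('mark',onz(c,236.5,208.5,10).round(1))
d=np.abs(c['frame'].astype(int)-c0['frame']).max(2)
for n,(u,v) in dict(knob=(382,219),hammer=(405,292),handle=(460,303),bottle=(460,345),plain1=(387,355),plain2=(414,392),tin=(251,173),sciss=(318,191),rule=(380,240)).items(): print(n,np.percentile(d[v-12:v+12,u-12:u+12],90))
manip.sign_off()
```

```text
leg plane slope [ 0.005 -0.039] z 7.6 320
mark [535.8 385.7  10. ]
knob 6.0
hammer 7.0
handle 7.0
bottle 6.0
plain1 7.0
plain2 7.0
tin 6.0
sciss 6.0
rule 7.0
the job is handed in; nothing more can be done
```

I placed the marked bracket on the press bed about 45 mm short of the punch and slid the cross under the tip. I then pulled the lever until the knob force rose from about 5.4 N to 12 N, and let it back up. After that I slid the bracket about 44 mm back out and set it in the tray, cross up. The job was handed in at about 26 s, and no verdict was reported.

**Checks that passed**
- **Cross under the punch:** the wrist camera put the cross within about 0.5 mm of the tip before pressing.
- **Bracket in the tray:** the cross is up and near the tray centre, at about (536, 386) mm.
- **Rest of the bench:** the lever is back up, and the plain brackets, hammer, bottle, rule, scissors and tin show no change from the first image.

**Checks that disagreed or stay uncertain**
- **Offset of the cross:** the coarser side view put it at about 2–3 mm before pressing and about 1–1.5 mm with the punch down. The wrist camera said about 0.5 mm.
- **Punch force:** I could not measure it directly. I inferred it from the rise in knob force and the lever ratio, and the knob was close to the lever's stop at the end.
- **Flatness in the tray:** a rough fit to the side camera's depth data gave a slope of about 0.04 rad, inside the 0.06 limit. It put the leg's top at 7.6 mm where about 10 mm was expected. I put both down to depth noise, since the bracket touched down with an 11.5 N push from the floor.

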